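# Change the samples on a hanging balance

## Task

Change the samples on the hanging balance: first slide its lock fully to the red end, and touch baskets only while it is fully there; take every dried basket off the beam and stand it upright inside the cooling tray, and hang every fresh basket waiting on the bench over the beam by its hook, label towards the robot's side and no basket touching another. When all hang still, slide the lock fully back to the green end, and do not shift anything else on the bench.

Things in the scene. Friction and masses are not known exactly. Their poses are not given: they have to be found in the camera images.
- balance: White hanging balance, fixed. Origin on the bench below the middle of its beam; the robot's side is -x, y along the beam, z up. Base plate x -150..+170 mm, y +-240 mm, top 22 mm above the bench; pillars outside y = +-205 mm, 50 mm deep, 180 mm high; behind, from x = +80 mm, a console with four displays, 97 mm high (blue panel to 120 mm).
- beam: Flat steel load beam, 44 mm wide (x), 10 mm high, 410 mm long between the pillars. Origin at its middle, 160 mm above the bench; underside at 156 mm, top at 166 mm; y runs along it. A hung basket rests with its crown on the beam, its underside 36 mm above the bench.
- beam_mid (a point): Middle of the beam's top face.
- lock (a joint): Lock slide on the front of the balance's base (m): 0 = fully at the green end (free, weighing), 0.060 = fully at the red end (locked). It slides along the balance's +y from green to red, end stops at both ends, about 2 N of friction, stays where it is left.
- lock_grip (a point): Middle of the part of the black lock grip to hold: 50 mm above the bench, 122 mm in front of (-x) the beam. The grip is 26 mm (x) by 22 mm (y) and stands from 28 to 60 mm above the bench; the track under it is 27 mm high.
- tray: Perforated metal cooling tray, fixed, 130 mm (x) by 220 mm (y), floor 4 mm above the bench, rim 12 mm high and 3 mm thick. Origin: centre of its underside.
- fresh1: Dark fresh herb in a wire basket, 76 mm across, 52 high, 0.17-0.31 kg, standing on the bench. Origin: centre of underside, z up. Hook (mm): stem x -34..-30; flat crown, underside z 130; free leg x 30..34, lip out to x 39, down to z 97, so it opens to +x between z 56 (mouth) and 97; 50 wide (y). Black grip on top, 14 (x) by 26 (y), z 134-172. Yellow-edged label at -x side. None if absent.
- fresh2: Dark fresh herb in a wire basket, 76 mm across, 52 high, 0.17-0.31 kg, standing on the bench. Origin: centre of underside, z up. Hook (mm): stem x -34..-30; flat crown, underside z 130; free leg x 30..34, lip out to x 39, down to z 97, so it opens to +x between z 56 (mouth) and 97; 50 wide (y). Black grip on top, 14 (x) by 26 (y), z 134-172. Yellow-edged label at -x side. None if absent.
- fresh3: Dark fresh herb in a wire basket, 76 mm across, 52 high, 0.17-0.31 kg, standing on the bench. Origin: centre of underside, z up. Hook (mm): stem x -34..-30; flat crown, underside z 130; free leg x 30..34, lip out to x 39, down to z 97, so it opens to +x between z 56 (mouth) and 97; 50 wide (y). Black grip on top, 14 (x) by 26 (y), z 134-172. Yellow-edged label at -x side. None if absent.
- fresh4: Dark fresh herb in a wire basket, 76 mm across, 52 high, 0.17-0.31 kg, standing on the bench. Origin: centre of underside, z up. Hook (mm): stem x -34..-30; flat crown, underside z 130; free leg x 30..34, lip out to x 39, down to z 97, so it opens to +x between z 56 (mouth) and 97; 50 wide (y). Black grip on top, 14 (x) by 26 (y), z 134-172. Yellow-edged label at -x side. None if absent.
- dried1: Pale dried herb in a wire basket, 76 mm across, 52 high, 0.17-0.31 kg, hung on the beam at the start. Origin: centre of underside, z up. Hook (mm): stem x -34..-30; flat crown, underside z 130; free leg x 30..34, lip out to x 39, down to z 97, so it opens to +x between z 56 (mouth) and 97; 50 wide (y). Black grip on top, 14 (x) by 26 (y), z 134-172. Blue-edged label at -x side. None if absent.
- dried2: Pale dried herb in a wire basket, 76 mm across, 52 high, 0.17-0.31 kg, hung on the beam at the start. Origin: centre of underside, z up. Hook (mm): stem x -34..-30; flat crown, underside z 130; free leg x 30..34, lip out to x 39, down to z 97, so it opens to +x between z 56 (mouth) and 97; 50 wide (y). Black grip on top, 14 (x) by 26 (y), z 134-172. Blue-edged label at -x side. None if absent.
- fresh1_label (a point): Middle of the label of fresh1: 44 mm from its axis on the -x side, 52 mm above its underside.
- fresh2_label (a point): Middle of the label of fresh2: 44 mm from its axis on the -x side, 52 mm above its underside.
- fresh3_label (a point): Middle of the label of fresh3: 44 mm from its axis on the -x side, 52 mm above its underside.
- fresh4_label (a point): Middle of the label of fresh4: 44 mm from its axis on the -x side, 52 mm above its underside.
- bottle: Amber bottle, 60 mm across, 120 mm high, among the waiting baskets; not part of the job.
- jar_a: Glass jar of herb, 80 mm across, 130 mm high; not part of the job.
- jar_b: Glass jar of herb, 80 mm across, 130 mm high; not part of the job.
- dish_a: Lime dish, 90 mm across, 26 mm high; not part of the job.
- dish_b: Lime dish, 90 mm across, 26 mm high; not part of the job.
There are look-alikes about, which are no part of the job. What is shaped like the fresh4 but turquoise is not meant.

How it is judged:
By the outcome, as a careful person would: the job done as asked, in the order asked, and still so for the second after the job is handed in, with the robot touching nothing.
Of fresh1, fresh2, fresh3, fresh4 only 3 to 4 are there at a start; the rules pass over those that are not, and their reading is None.
Of dried1, dried2 only 1 to 2 are there at a start; the rules pass over those that are not, and their reading is None.
At some moment in a run one of fresh1, fresh2, fresh3, fresh4, dried1, dried2 may be knocked a few centimetres aside while the robot is not near it.
It also fails if it takes over 210 s, if anything falls off the work surface, if the arm or the gripper's body presses on something with over 40 N, if the wrist force passes 120 N, or if a joint passes its speed limit or range.

## Robot

A 6-joint arm with a two-finger parallel gripper is mounted at the origin on the work surface. World frame = base frame: x ahead of the robot, y to its left, z up, the work surface at z = 0. Lengths are in m, angles in rad, forces in N, time in s.
With the tool pointing down it reaches from about 0.4 to 0.825 m from the base axis. Payload 7 kg.
Tool frame: the origin (TCP) lies between the finger pads; the fingertips stand 25 mm ahead of it and the grasp point (between the pads) lies 6 mm ahead of it (arm.tip_extent is the z of the fingertips in the tool frame, in m); z points along the fingers, x is the direction in which the jaws open and shut, and the axes are right-handed (so a half turn about z gives the same grasp; the last joint's range is limited). The gripper opens to 88 mm and grips with 3 to 60 N. Pads are 19 mm wide; open, the fingers measure 130 mm over their backs; the gripper's body (78 mm by 193 mm) begins 47 mm behind the grasp point.
Start: joints at [1.605, 0.359, 0.012, 0, -1.224, -0.288], TCP at [0.169, 0.653, 0.252] pointing down, gripper open.
Joint ranges: [-3.07, 3.07], [-1.43, 2.12], [-1.02, 1.25], [-3.03, 1.67], [-3.05, -0], [-3.03, 3.03]. Speed limits (rad/s): [2.39, 2.39, 3.01, 3.14, 3.14, 3.14].

## Interface

Orientations are given as [roll, pitch, yaw] about the fixed x, y, z axes, in that order (R = Rz(yaw) Ry(pitch) Rx(roll)).
In Python, from station import monitor, grab_frame, job_done, arm gives the robot as it stands.
- The arm moves only by the shell command python3 -m jog 'ROWS' [FORCE]. ROWS is JSON, a list that holds one entry, the list of rows, each a list of 7 numbers: the shift along the world's x, y, z in m, then the turn, a rotation vector about the world's x, y, z in rad, then the opening, from 0 (shut) to 1 (fully open). In form: [[[dx, dy, dz, ax, ay, az, claw], ...]]. A call has 1 to 20 rows; each row shifts and turns the commanded pose from where the row before left it; what a row does not reach is not made up. A row lasts 1/8 s, in which the tool goes at most 62.5 mm and 10.7 degrees, less where a joint would pass 70% of its speed; a pose out of reach is approached as far as the arm can. A call is refused whole if a number of a shift passes 0.0625 or a number of a turn 0.188, either way. A call with a gripper value outside its range is refused whole. The fingers move at their own pace and stop on an object; FORCE is the grip in N (left out, the last holds). Time passes only in rows, so rows that do not move let the fingers close. It gives the time, the measured TCP pose, the force and the opening at its end, in the units of the state.
- monitor.get_state(): the state, without advancing time (a new reading comes with each control period).
- grab_frame(name): name is "side" or "top" or "wrist"; returns a dict with "pixels" (420x560x3 uint8, red, green, blue), "K" (3x3 intrinsics, pixels), "view" (4x4, takes a point from world to camera coordinates); the wrist camera has in their place "hand_eye" (4x4, takes a point from camera to tool coordinates, whose origin is the TCP and whose axes are the tool frame's). Camera axes: x right, y down, z forward; pixel columns grow to the right and rows downward; lengths in m; the calibration is good to about 2 mm. A picture is of the moment at which its call begins: read the wrist's pose just before it. There is no depth.
- job_done(): hands the job in, once; it reports no verdict.
The state is a dict: "t": time; "q": joint angles; "qd": joint speeds; "joint_efforts": joint torques, N m; "eef_pos": TCP position; "ee_rot": TCP orientation; "force": force on the tool from outside, world axes, zero at the start; "moment": the same for the moment, N m; "width": finger opening in m.
Only numpy, scipy, OpenCV 4.12 (cv2) and the standard library are available. Lean on these libraries where they do the work, as an engineer would, in place of code of your own. Each camera call takes 0.05 s, during which the arm holds its last target.

## Working session

There is one attempt and no reset: what is moved stays moved. The work goes in short steps, Python scripts to look and compute and a shell command to move; the robot and the scene stay as the last step left them, time stands still between calls to the robot, and variables do not carry over. Pictures are saved under pics/ and viewed, and the job is handed in when it is done.

```bash
ls; mkdir -p pics
python3 - <<'E'
from station import monitor, grab_frame, arm
import cv2
s=monitor.get_state(); print(s); print(arm.tip_extent)
for n in ["side","top","wrist"]:
    f=grab_frame(n); cv2.imwrite(f"pics/{n}0.png",f["pixels"][:,:,::-1]); print(n,f["K"],f.get("view",f.get("hand_eye")))
E
```

```text
pics
{'t': 0.0, 'q': array([ 1.60509923e+00,  3.59367936e-01,  1.10431666e-02, -3.34459462e-04,
       -1.22409421e+00, -2.88077749e-01]), 'qd': array([ 0.00183063, -0.00026765, -0.00039541, -0.00083543, -0.00226176,
       -0.00076643]), 'joint_efforts': array([ 2.03467163e-03, -5.82731438e+01,  2.93045783e+01,  6.99692577e+00,
        6.83535865e-03, -1.56391293e-04]), 'eef_pos': array([0.16939558, 0.65293013, 0.2506309 ]), 'ee_rot': array([-3.14143306e+00, -1.64511945e-03, -1.82468521e+00]), 'force': array([-0.36058777, -0.89851857,  0.45558843]), 'moment': array([ 0.01379522,  0.05162916, -0.0236289 ]), 'width': 0.08777281295364409}
0.025
side [[540.66829701   0.         290.48992837]
 [  0.         540.66829701 196.67910287]
 [  0.           0.           1.        ]] [[ 0.96718988 -0.25295151 -0.02364901 -0.39836771]
 [-0.16158114 -0.54063807 -0.82559192  0.18311447]
 [ 0.19604917  0.80232538 -0.56377186  1.70788553]
 [ 0.          0.          0.          1.        ]]
top [[477.55789624   0.         276.88016955]
 [  0.         477.55789624 211.51504037]
 [  0.           0.           1.        ]] [[ 0.02223466 -0.99961346 -0.01668994  0.01821493]
 [-0.98385601 -0.01891288 -0.1779597   0.43444495]
 [ 0.17757526  0.02037738 -0.98389623  1.56282747]
 [ 0.          0.          0.          1.        ]]
wrist [[371.33168575   0.         281.91163726]
 [  0.         371.33168575 208.1546186 ]
 [  0.           0.           1.        ]] [[ 9.99999031e-01 -1.29313158e-03  5.16364898e-04 -4.38581380e-04]
 [ 1.10269851e-03  9.61902564e-01  2.73390273e-01 -7.19696286e-02]
 [-8.50222314e-04 -2.73389439e-01  9.61903057e-01 -1.32956055e-01]
 [ 0.00000000e+00  0.00000000e+00  0.00000000e+00  1.00000000e+00]]
```

View pics/side0.png

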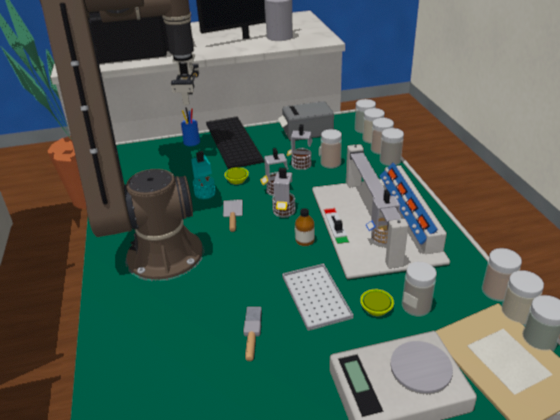

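View pics/top0.png

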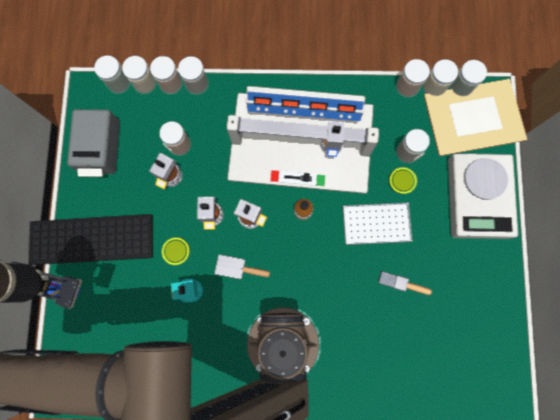

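View pics/wrist0.png

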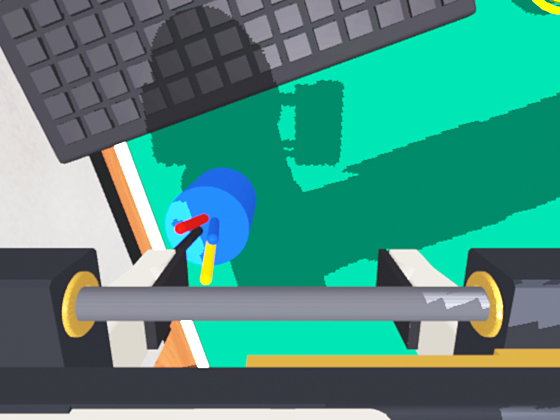

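Run:
```python
import cv2
t=cv2.imread("pics/top0.png"); s=cv2.imread("pics/side0.png")
cv2.imwrite("pics/c1.png",cv2.resize(t[75:275,130:430],(800,533),interpolation=cv2.INTER_CUBIC))
cv2.imwrite("pics/c2.png",cv2.resize(s[120:280,240:450],(788,600),interpolation=cv2.INTER_CUBIC))
```

```text
(no output)
```

View pics/c1.png

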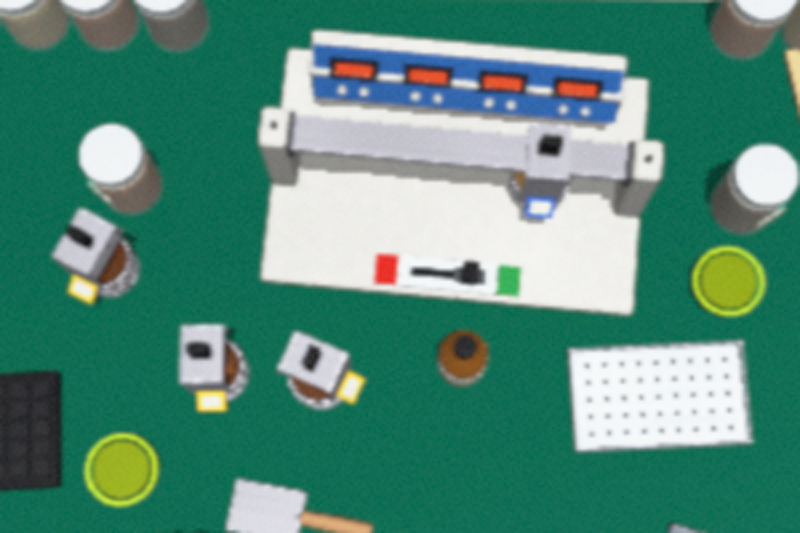

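View pics/c2.png

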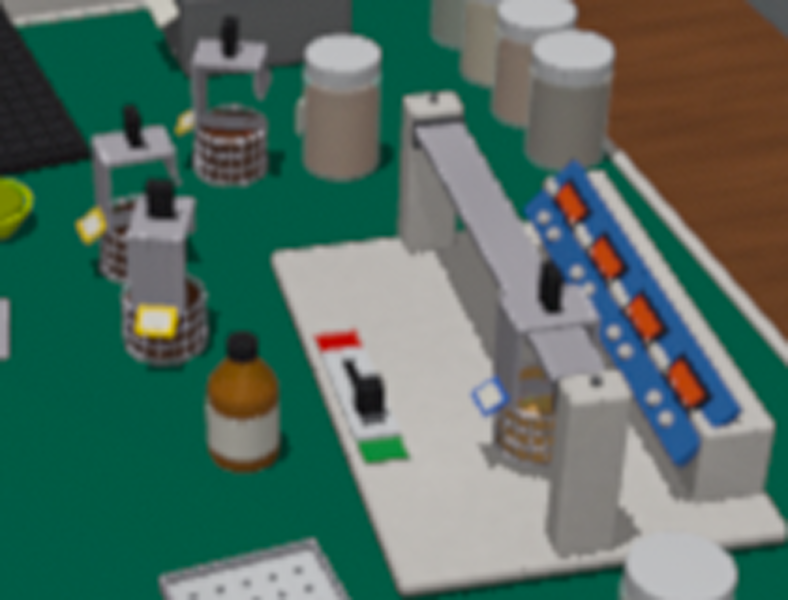

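```bash
cat > h.py <<'E'
import numpy as np, cv2
from station import monitor, grab_frame, arm
from scipy.spatial.transform import Rotation as R
def cam(n):
    s=monitor.get_state(); f=grab_frame(n); 
    if n!="wrist": V=np.array(f["view"])
    else:
        T=np.eye(4); T[:3,:3]=R.from_euler('xyz',s['ee_rot']).as_matrix(); T[:3,3]=s['eef_pos']
        V=np.linalg.inv(T@np.array(f["hand_eye"]))
    return f["pixels"][:,:,::-1].copy(),np.array(f["K"]),V
def ray(uv,K,V,z):
    d=V[:3,:3].T@np.linalg.solve(K,[uv[0],uv[1],1]); o=-V[:3,:3].T@V[:3,3]
    return o+d*(z-o[2])/d[2]
def proj(p,K,V):
    c=V@np.append(p,1); q=K@c[:3]; return q[:2]/q[2]
def tri(obs):  # list of (uv,K,V)
    A=[];b=[]
    for uv,K,V in obs:
        d=V[:3,:3].T@np.linalg.solve(K,[uv[0],uv[1],1]); d/=np.linalg.norm(d);o=-V[:3,:3].T@V[:3,3]
        P=np.eye(3)-np.outer(d,d);A.append(P);b.append(P@o)
    return np.linalg.lstsq(np.vstack(A),np.hstack(b),rcond=None)[0]
def st():
    s=monitor.get_state(); print("t %.2f"%s['t'],"pos",np.round(s['eef_pos'],4),"rot",np.round(s['ee_rot'],4),"F",np.round(s['force'],2),"w %.4f"%s['width'],"q",np.round(s['q'],2))
E
python3 - <<'E'
from h import *
_,K,V=cam("top")
c=lambda u,v:(130+u/2.6667,75+v/2.6667)
def p(n,u,v,z): print(n,np.round(ray(c(u,v),K,V,z),4))
p("pilL",274,125,.18);p("pilR",648,158,.18);p("bFL",262,280,.022);p("bFR",633,313,.022);p("bBL",288,48,.022);p("bBR",648,80,.022)
p("lock",470,272,.06);p("red",386,269,.025);p("green",509,281,.025)
for i,(g,l) in enumerate([((79,238),(83,289)),((198,350),(212,401)),((312,356),(351,387))]):
    a=ray(c(*g),K,V,.172);b=ray(c(*l),K,V,.052);print(i,a,b,np.linalg.norm((a-b)[:2]),np.degrees(np.arctan2(*(a-b)[1::-1])))
a=ray(c(550,144),K,V,.208);b=ray(c(540,207),K,V,.088);print('d',a,b,np.linalg.norm((a-b)[:2]),np.degrees(np.arctan2(*(a-b)[1::-1])))
for q in [(570,350),(742,342),(752,441),(576,450)]: p("tray",*q,.012)
p("bottle",463,347,.12)
E
```

```text
pilL [0.6943 0.1705 0.18  ]
pilR [ 0.6605 -0.2716  0.18  ]
bFL [0.5439 0.1972 0.022 ]
bFR [ 0.5092 -0.279   0.022 ]
bBL [0.8625 0.1753 0.022 ]
bBR [ 0.8246 -0.3024  0.022 ]
lock [ 0.5496 -0.069   0.06  ]
red [0.5606 0.0376 0.025 ]
green [ 0.5476 -0.1205  0.025 ]
0 [0.55374615 0.39610722 0.172     ] [0.52068562 0.41998614 0.052     ] 0.04078236858223336 -35.83978502007065
1 [0.42219525 0.24895192 0.172     ] [0.38064291 0.24944994 0.052     ] 0.041555325112330975 -0.6866735279035492
2 [0.41765889 0.11666512 0.172     ] [0.40165825 0.07693028 0.052     ] 0.04283548231854005 68.06607657505347
d [ 0.66563924 -0.15366129  0.208     ] [ 0.62721505 -0.15389965  0.088     ] 0.03842492765358887 0.3554187713016087
tray [ 0.4615 -0.1999  0.012 ]
tray [ 0.4761 -0.4191  0.012 ]
tray [ 0.3491 -0.4283  0.012 ]
tray [ 0.3332 -0.2071  0.012 ]
bottle [ 0.4417 -0.0592  0.12  ]
```

The top view shows three yellow-label baskets at about (160,164), (204,206) and (247,208). One blue-label basket hangs on the beam at (336,129). The lock grip is at (306,177), nearer the green end. The turquoise look-alike at (187,291) is not part of the job. I'll go to the lock first.

```bash
python3 -m jog '[[[0.024,-0.045,0,0,0,0.011,1],[0.024,-0.045,0,0,0,0.011,1],[0.024,-0.045,0,0,0,0.011,1],[0.024,-0.045,0,0,0,0.011,1],[0.024,-0.045,0,0,0,0.011,1],[0.024,-0.045,0,0,0,0.011,1],[0.024,-0.045,0,0,0,0.011,1],[0.024,-0.045,0,0,0,0.011,1],[0.024,-0.045,0,0,0,0.011,1],[0.024,-0.045,0,0,0,0.011,1],[0.024,-0.045,0,0,0,0.011,1],[0.024,-0.045,0,0,0,0.011,1],[0.024,-0.045,0,0,0,0.011,1],[0.024,-0.045,0,0,0,0.011,1],[0.024,-0.045,0,0,0,0.011,1],[0.024,-0.045,0,0,0,0.011,1],[0,0,0,0,0,0,1]]]' 30
python3 - <<'E'
from h import *
st()
im,K,V=cam("wrist"); cv2.imwrite("pics/w1.png",im); np.savez("w1.npz",K=K,V=V)
E
```

```text
t: 2.33
eef_pos: [0.5542, -0.0694, 0.2507]
ee_rot: [3.14, -0.001, -1.652]
force: [-0.7, 0.1, -0.3]
width: 0.0878
t 2.33 pos [ 0.5542 -0.0694  0.2507] rot [ 3.1403e+00 -7.0000e-04 -1.6524e+00] F [-0.73  0.12 -0.32] w 0.0878 q [ 0.23  0.17 -0.25  0.   -1.15  1.26]
```

View pics/w1.png

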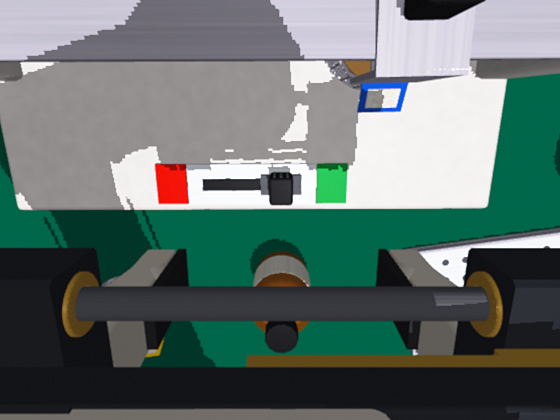

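Run:
```python
from h import *
d=np.load("w1.npz");K,V=d["K"],d["V"]
P=lambda n,u,v,z:print(n,np.round(ray((u,v),K,V,z),4))
P("grip",281,178+9,.06);P("grip front-top",281,179,.06);P("red",172,184,.024);P("green",331,184,.024)
P("FL",18,209,.022);P("FR",489,207,.022);P("label",383,97,.088)
P("beam front L",10,61,.166);P("beam front R",370,61,.166)
print(proj([.5542,-.0694,.06],K,V))
```

```text
grip [ 0.5537 -0.0682  0.06  ]
grip front-top [ 0.561  -0.0688  0.06  ]
red [0.5576 0.0396 0.024 ]
green [ 0.5446 -0.117   0.024 ]
FL [0.5446 0.1998 0.022 ]
FR [ 0.5071 -0.2756  0.022 ]
label [ 0.6236 -0.1521  0.088 ]
beam front L [0.6601 0.0716 0.166 ]
beam front R [ 0.6438 -0.1247  0.166 ]
[282.33234323 186.37692469]
```

```bash
python3 -m jog '[[[0,0.001,-0.045,0,0,0,0.7],[0,0,-0.045,0,0,0.003,0.6],[0,0,-0.045,0,0,0,0.6],[0,0,-0.04,0,0,0,0.6],[0,0,-0.018,0,0,0,0.6],[0,0,0,0,0,0,0],[0,0,0,0,0,0,0],[0,0,0,0,0,0,0],[0,0,0,0,0,0,0],[0,0,0,0,0,0,0]]]' 30
python3 -c "
from h import *
st()"
```

```text
t: 3.62
eef_pos: [0.5542, -0.0656, 0.0598]
ee_rot: [-3.14, 0.0, -1.645]
force: [-0.8, -0.1, 6.7]
width: 0.0216
t 3.62 pos [ 0.5542 -0.0656  0.0598] rot [-3.1396e+00  3.0000e-04 -1.6455e+00] F [-0.75 -0.15  6.75] w 0.0216 q [ 0.23  0.37 -0.48  0.   -0.72  1.26]
```

```bash
python3 -m jog '[[[0,0,0.002,0,0,0,0],[0.0008,0.01,0,0,0,0,0],[0.0008,0.01,0,0,0,0,0],[0.0008,0.01,0,0,0,0,0],[0.0008,0.01,0,0,0,0,0],[0.0008,0.01,0,0,0,0,0],[0.0005,0.006,0,0,0,0,0],[0,0,0,0,0,0,0]]]'
python3 -c "
from h import *
st()"
```

```text
t: 4.62
eef_pos: [0.5585, -0.0095, 0.0599]
ee_rot: [-3.141, 0.0, -1.646]
force: [4.5, -1.3, -10.1]
width: 0.0219
t 4.62 pos [ 0.5585 -0.0095  0.0599] rot [-3.1409e+00  1.0000e-04 -1.6455e+00] F [  4.53  -1.31 -10.06] w 0.0219 q [ 0.33  0.37 -0.48  0.   -0.72  1.16]
```

```bash
python3 -m jog '[[[0,0.003,-0.001,0,0,0,0],[-0.001,0.002,0,0,0,0,0],[0,0.002,0,0,0,0,0],[0,0.001,0,0,0,0,0],[0,0,0,0,0,0,0]]]'
python3 - <<'E'
from h import *
st()
E
```

```text
t: 5.25
eef_pos: [0.5582, -0.0085, 0.0599]
ee_rot: [-3.141, -0.008, -1.645]
force: [17.5, -45.6, -8.9]
width: 0.022
t 5.25 pos [ 0.5582 -0.0085  0.0599] rot [-3.141  -0.0078 -1.6453] F [ 17.53 -45.55  -8.92] w 0.0220 q [ 0.34  0.37 -0.48  0.01 -0.72  1.15]
```

```bash
python3 -m jog '[[[0,-0.004,0,0,0,0,0],[0,0,0,0,0,0,0.6],[0,0,0,0,0,0,0.6],[0,0,0,0,0,0,0.6],[0,0,0.05,0,0,0,0.6],[0,0,0.05,0,0,0,0.6],[0,0,0.05,0,0,0,0.6],[0,0,0.05,0,0,0,0.6],[0,0,0,0,0,0,0.6]]]'
python3 - <<'E'
from h import *
st()
im,K,V=cam("wrist"); cv2.imwrite("pics/w2.png",im); np.savez("w2.npz",K=K,V=V)
im,K,V=cam("top"); cv2.imwrite("pics/t2.png",cv2.resize(im[75:275,130:430],(800,533),interpolation=cv2.INTER_CUBIC))
E
```

```text
t: 6.38
eef_pos: [0.5589, -0.0048, 0.2643]
ee_rot: [-3.134, 0.003, -1.644]
force: [0.2, 0.2, 0.0]
width: 0.0524
t 6.38 pos [ 0.5589 -0.0048  0.2643] rot [-3.1337e+00  2.5000e-03 -1.6444e+00] F [0.18 0.2  0.04] w 0.0524 q [ 0.34  0.16 -0.23  0.   -1.17  1.15]
```

View pics/w2.png

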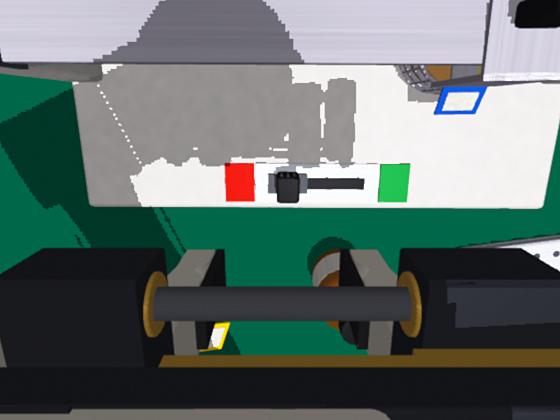

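View pics/t2.png

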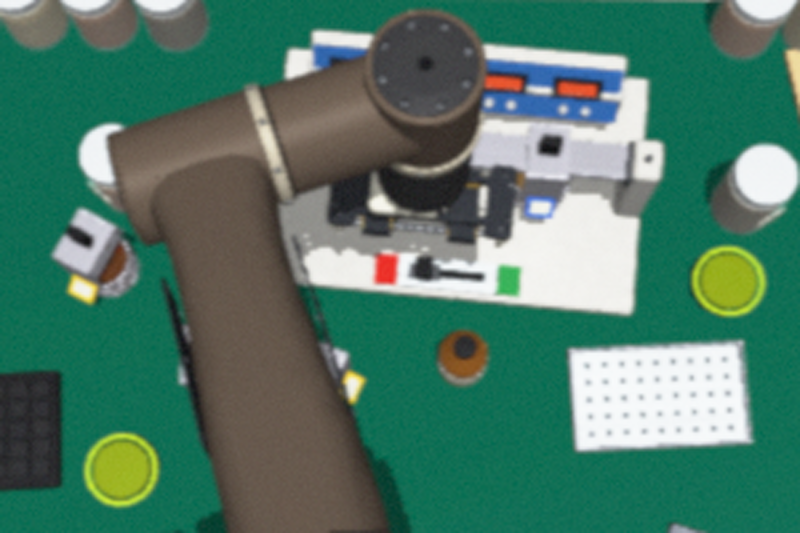

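Run:
```python
from h import *
for n,g,r,gr,b in (("w1",(281,187),(172,184),(331,184),((261,185),(301,185))),("w2",(288,187),(240,183),(394,183),((268,184),(307,184)))):
    d=np.load(n+".npz");K,V=d["K"],d["V"]
    a=ray(g,K,V,.06);r=ray(r,K,V,.024);q=ray(gr,K,V,.024);u=(r-q)/np.linalg.norm(r-q);m=(r+q)/2
    print(n,a,"grip along",(a-m)@u,[ (ray(x,K,V,.03)-m)@u for x in b],np.linalg.norm(r-q), np.degrees(np.arctan2(-u[0],u[1])))
```

```text
w1 [ 0.55373216 -0.06816917  0.06      ] grip along -0.029167297742981515 [np.float64(-0.009684162973720356), np.float64(-0.04860287771269647)] 0.15716830496023718 -4.7585875291535995
w2 [ 0.55678815 -0.00927433  0.06      ] grip along 0.030218094257735542 [np.float64(0.04997151584416495), np.float64(0.010604535567043482)] 0.15782605464111563 -4.258759730794814
```

```bash
python3 -m jog '[[[0.026,-0.036,0.0065,0,0,0,1],[0.026,-0.037,0.0065,0,0,0,1],[0.026,-0.037,0.0065,0,0,0,1],[0.026,-0.037,0.0065,0,0,0,1],[0,0,0,0,0,0,1]]]'
python3 - <<'E'
from h import *
st()
im,K,V=cam("wrist"); cv2.imwrite("pics/w3.png",im); np.savez("w3.npz",K=K,V=V)
E
```

```text
t: 7.1
eef_pos: [0.6616, -0.1548, 0.2827]
ee_rot: [3.138, -0.0, -1.648]
force: [-1.5, 0.7, -1.4]
width: 0.0877
t 7.10 pos [ 0.6616 -0.1548  0.2827] rot [ 3.1379e+00 -5.0000e-04 -1.6483e+00] F [-1.49  0.75 -1.44] w 0.0877 q [ 0.06  0.35  0.07  0.   -1.3   1.44]
```

View pics/w3.png

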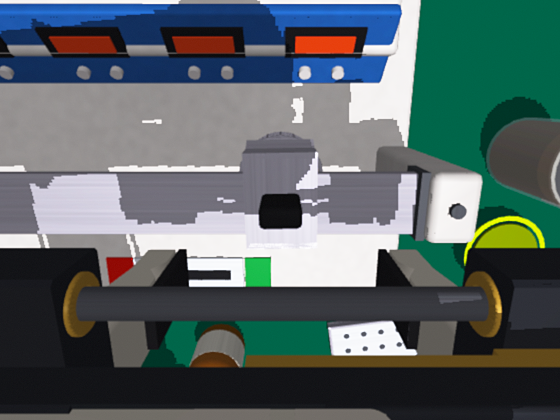

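```bash
cat >> h.py <<'E'
def box(c,yaw,xs,ys,z): # rectangle corners at height z
    c=np.array(c);r=R.from_euler('z',yaw).as_matrix()[:2,:2]
    return [np.append(c+r@np.array([x,y]),z) for x,y in ((xs[0],ys[0]),(xs[1],ys[0]),(xs[1],ys[1]),(xs[0],ys[1]))]
def overlay(im,K,V,c,yaw,z0=0,s=1):
    im=cv2.resize(im,None,fx=s,fy=s,interpolation=cv2.INTER_CUBIC) if s!=1 else im
    for (xs,ys,z,col) in (((-.007,.007),(-.013,.013),.172,(0,0,255)),((-.034,.034),(-.025,.025),.134,(0,255,0)),((-.034,-.030),(-.025,.025),.06,(255,0,255))):
        pts=np.array([(proj(p,K,V)+.5)*s-.5 for p in box(c,yaw,xs,ys,z+z0)]); cv2.polylines(im,[np.round(pts*8).astype(int)],True,col,1,shift=3)
    q=(proj(np.append(np.array(c)+R.from_euler('z',yaw).as_matrix()[:2,:2]@[-.044,0],.052+z0),K,V)+.5)*s; cv2.circle(im,tuple(np.round(q).astype(int)),3,(0,0,255),-1)
    return im
E
python3 - <<'E'
from h import *
d=np.load("w3.npz");K,V=d["K"],d["V"]; im=cv2.imread("pics/w3.png")
print(ray((261,229),K,V,.208),ray((301,229),K,V,.208), ray((244,247),K,V,.17),ray((317,247),K,V,.17))
im=overlay(im,K,V,(.6656,-.1537),-.0785,.036,2); cv2.imwrite("pics/o.png",im[200:560,300:840])
E
```

```text
[ 0.66256418 -0.14189022  0.208     ] [ 0.66069851 -0.16544979  0.208     ] [ 0.63698336 -0.12535449  0.17      ] [ 0.63289287 -0.17696129  0.17      ]
```

View pics/o.png

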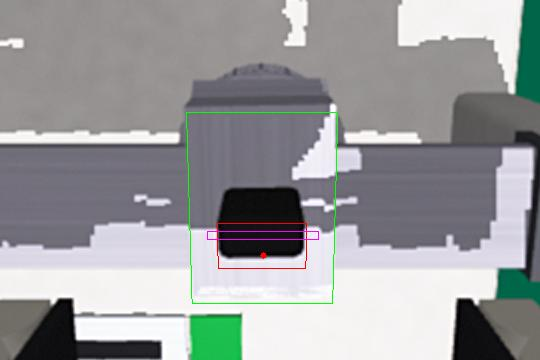

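```bash
python3 -m jog '[[[0.004,0.001,-0.02,0,0,0,0.7],[0.003,0.001,-0.03,0,0,0.002,0.7],[0,0,-0.03,0,0,0,0.7],[0,0,-0.003,0,0,0,0.7],[0,0,0,0,0,0,0.7],[0,0,0,0,0,0,0],[0,0,0,0,0,0,0],[0,0,0,0,0,0,0],[0,0,0,0,0,0,0],[0,0,0,0,0,0,0]]]' 30
python3 - <<'E'
from h import *
st()
im,K,V=cam("wrist"); cv2.imwrite("pics/w4.png",im)
E
```

```text
t: 8.4
eef_pos: [0.668, -0.1509, 0.2029]
ee_rot: [-3.141, -0.0, -1.644]
force: [0.0, -2.2, 3.2]
width: 0.0256
t 8.40 pos [ 0.668  -0.1509  0.2029] rot [-3.1413e+00 -3.0000e-04 -1.6437e+00] F [ 0.03 -2.19  3.16] w 0.0256 q [ 0.06  0.41 -0.03  0.   -1.13  1.44]
```

View pics/w4.png

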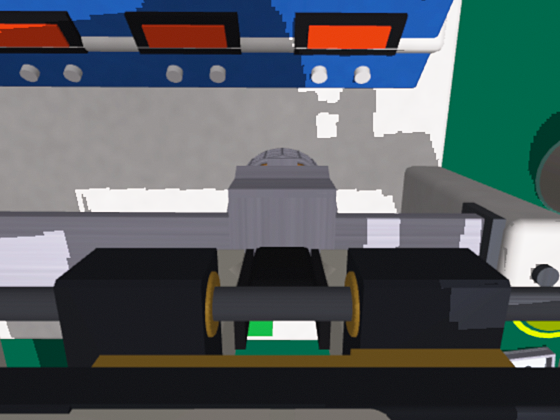

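```bash
python3 -m jog '[[[0,0,0.01,0,0,0,0],[0,0,0.015,0,0,0,0],[0,0,0.015,0,0,0,0],[0,0,0.008,0,0,0,0],[0,0,0,0,0,0,0]]]' 40
python3 - <<'E'
from h import *
st()
im,K,V=cam("side"); cv2.imwrite("pics/s5.png",cv2.resize(im[120:280,240:450],(788,600),interpolation=cv2.INTER_CUBIC))
E
```

```text
t: 9.07
eef_pos: [0.6683, -0.1506, 0.2516]
ee_rot: [-3.14, 0.0, -1.644]
force: [0.3, 0.3, -1.9]
width: 0.026
t 9.07 pos [ 0.6683 -0.1506  0.2516] rot [-3.1399e+00  3.0000e-04 -1.6436e+00] F [ 0.29  0.32 -1.92] w 0.0260 q [ 0.06  0.37  0.04 -0.   -1.23  1.44]
```

View pics/s5.png

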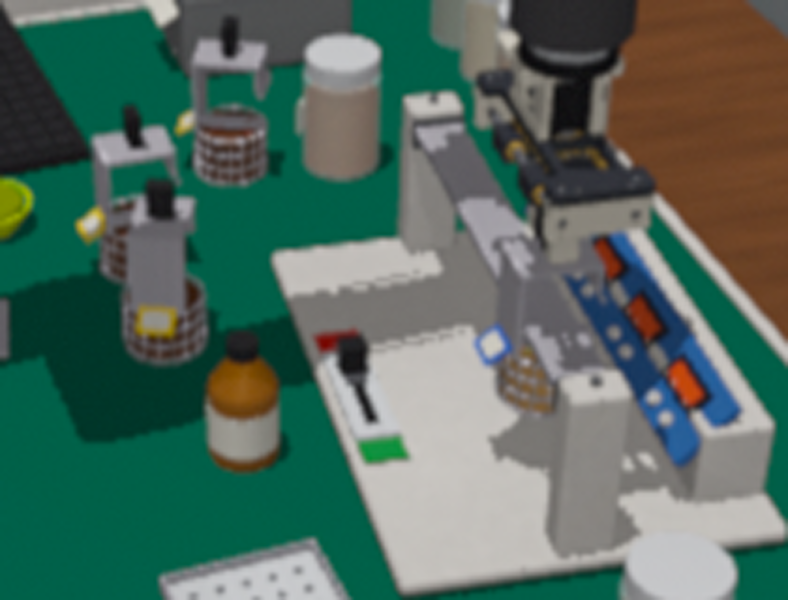

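```bash
python3 -m jog '[[[-0.01,0.001,0,0,0,0,0],[-0.02,0.0015,0,0,0,0,0],[-0.03,0.0025,0,0,0,0,0],[-0.03,0.0025,0,0,0,0,0],[-0.025,-0.01,0,0,0,0,0],[-0.025,-0.025,0,0,0,0,0],[-0.025,-0.03,0,0,0,0,0],[-0.025,-0.03,0,0,0,0,0],[-0.025,-0.03,0,0,0,0,0],[-0.025,-0.025,0,0,0,0,0],[-0.015,-0.015,0,0,0,0,0],[-0.008,-0.006,0,0,0,0,0],[0,0,0,0,0,0,0],[0,0,0,0,0,0,0]]]' 40
python3 - <<'E'
from h import *
st()
im,K,V=cam("side"); cv2.imwrite("pics/s6.png",cv2.resize(im[180:380,240:500],(780,600),interpolation=cv2.INTER_CUBIC))
im,K,V=cam("top"); cv2.imwrite("pics/t6.png",cv2.resize(im[75:275,130:430],(800,533),interpolation=cv2.INTER_CUBIC))
E
```

```text
t: 10.88
eef_pos: [0.4054, -0.3137, 0.2505]
ee_rot: [-3.141, 0.0, -1.643]
force: [-0.5, -0.5, -2.2]
width: 0.0259
t 10.88 pos [ 0.4054 -0.3137  0.2505] rot [-3.1414  0.     -1.6431] F [-0.46 -0.52 -2.16] w 0.0259 q [-0.28  0.09 -0.34 -0.   -1.14  1.77]
```

View pics/s6.png

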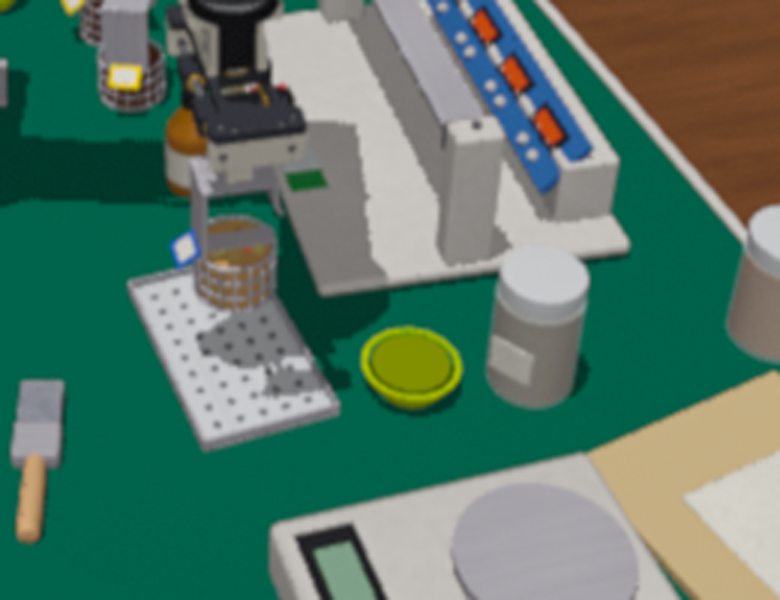

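View pics/t6.png

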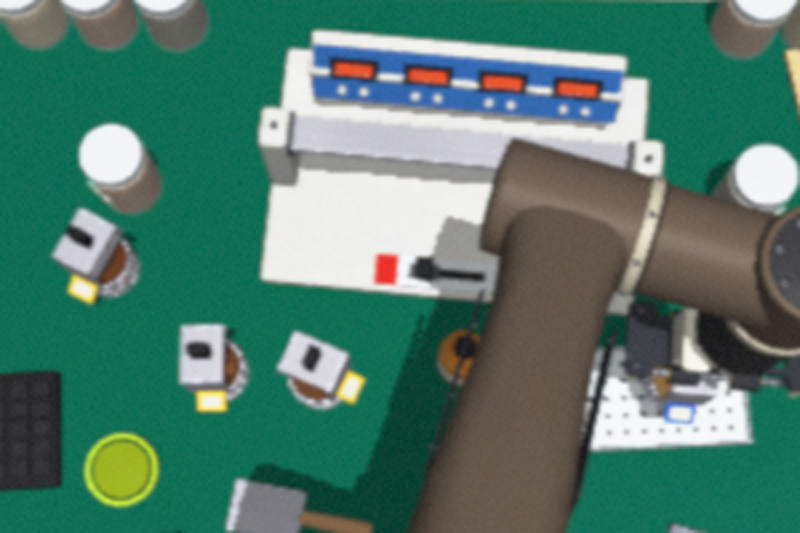

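```bash
python3 -m jog '[[[0,0,-0.02,0,0,0,0],[0,0,-0.025,0,0,0,0],[0,0,-0.02,0,0,0,0],[0,0,-0.008,0,0,0,0],[0,0,-0.003,0,0,0,0],[0,0,-0.002,0,0,0,0],[0,0,0,0,0,0,0],[0,0,0,0,0,0,0]]]'
python3 -c "
from h import *
st()"
```

```text
t: 11.98
eef_pos: [0.4052, -0.3143, 0.173]
ee_rot: [-3.141, -0.0, -1.644]
force: [-0.3, 0.8, -1.9]
width: 0.0257
t 11.97 pos [ 0.4052 -0.3143  0.173 ] rot [-3.1408e+00 -2.0000e-04 -1.6436e+00] F [-0.32  0.76 -1.86] w 0.0257 q [-0.28  0.16 -0.45  0.   -0.96  1.77]
```

```bash
python3 -m jog '[[[0,0,-0.0015,0,0,0,0],[0,0,-0.0015,0,0,0,0],[0,0,0,0,0,0,0]]]'
python3 -c "
from h import *
st()"
```

```text
t: 12.35
eef_pos: [0.4054, -0.3144, 0.1709]
ee_rot: [-3.14, -0.001, -1.643]
force: [-2.0, 2.1, 9.4]
width: 0.0258
t 12.35 pos [ 0.4054 -0.3144  0.1709] rot [-3.1404e+00 -8.0000e-04 -1.6431e+00] F [-1.98  2.11  9.42] w 0.0258 q [-0.28  0.16 -0.46  0.   -0.95  1.77]
```

```bash
python3 -m jog '[[[0,0,0.001,0,0,0,0.6],[0,0,0,0,0,0,0.6],[0,0,0,0,0,0,0.6],[0,0,0.02,0,0,0,0.6],[0,0,0.04,0,0,0,0.6],[0,0,0.05,0,0,0,0.6],[0,0,0,0,0,0,0.6]]]'
python3 - <<'E'
from h import *
st()
im,K,V=cam("wrist"); cv2.imwrite("pics/w7.png",im)
im,K,V=cam("side"); cv2.imwrite("pics/s7.png",cv2.resize(im[180:380,240:500],(780,600),interpolation=cv2.INTER_CUBIC))
E
```

```text
t: 13.22
eef_pos: [0.4068, -0.3151, 0.2846]
ee_rot: [-3.135, -0.003, -1.643]
force: [0.1, 0.5, -1.0]
width: 0.0528
t 13.22 pos [ 0.4068 -0.3151  0.2846] rot [-3.1347e+00 -2.7000e-03 -1.6432e+00] F [ 0.13  0.5  -1.05] w 0.0528 q [-0.28  0.07 -0.29  0.   -1.21  1.77]
```

View pics/s7.png

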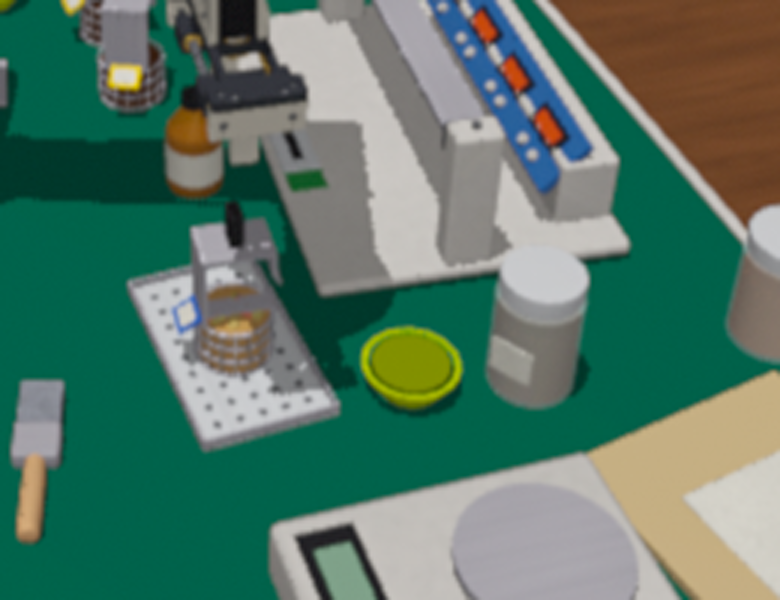

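View pics/w7.png

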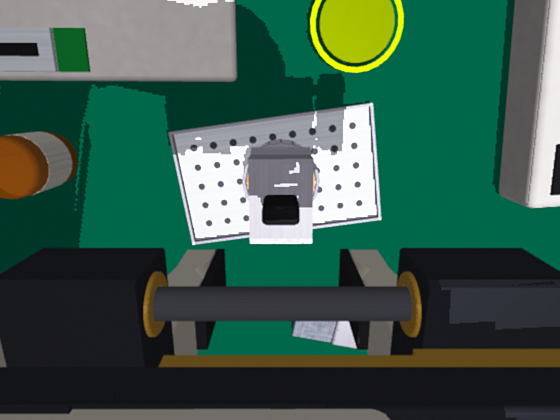

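Dried basket stands upright inside the tray. Next is the fresh basket at top (247,208).

```bash
python3 -m jog '[[[0.02,0.048,0,0,0,0.14,0.7],[0.015,0.048,0,0,0,0.14,0.7],[0.01,0.048,0,0,0,0.14,0.7],[0.005,0.048,0,0,0,0.14,0.7],[0,0.048,0,0,0,0.14,0.7],[-0.005,0.048,0,0,0,0.14,0.7],[-0.01,0.048,0,0,0,0.14,0.7],[-0.013,0.048,0,0,0,0.14,0.7],[-0.013,0.047,0,0,0,0.14,0.7],[0,0,0,0,0,0,0.7],[0,0,0,0,0,0,0.7]]]'
python3 - <<'E'
from h import *
st()
im,K,V=cam("wrist"); np.savez("w8.npz",K=K,V=V);cv2.imwrite("pics/w8.png",im)
cv2.imwrite("pics/w8o.png",overlay(im.copy(),K,V,(.4177,.1167),np.radians(68)))
E
```

```text
t: 14.7
eef_pos: [0.4136, 0.1167, 0.2796]
ee_rot: [3.14, 0.001, -0.383]
force: [-0.5, -1.4, -0.6]
width: 0.0613
t 14.70 pos [0.4136 0.1167 0.2796] rot [ 3.1399e+00  9.0000e-04 -3.8350e-01] F [-0.52 -1.43 -0.6 ] w 0.0613 q [ 0.74 -0.08 -0.45 -0.   -1.21  2.02]
```

View pics/w8o.png

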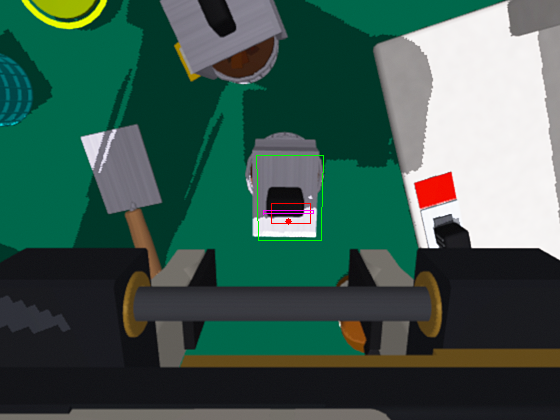

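Run:
```python
from h import *
d=np.load("w8.npz");K,V=d["K"],d["V"]; im=cv2.imread("pics/w8.png")
a=ray((258,240),K,V,.134);b=ray((253,237),K,V,.134);print(b-a)
a=ray((322,240),K,V,.134);c=ray((316,236.5),K,V,.134);print(c-a, np.degrees(np.arctan2(*(b-c)[1::-1])))
o=[]
for cx,cy,yw in ((.4177,.1167,68),(.4177-.0005,.1167+.005,68)): print(1)
dd=(b-ray((258,240),K,V,.134)+c-ray((322,240),K,V,.134))/2
cc=(.4177+dd[0],.1167+dd[1]);print(cc)
cv2.imwrite("pics/o.png",overlay(im,K,V,cc,np.radians(68.5),0,3)[360:760,650:1050])
```

```text
[-0.00269911  0.00384543  0.        ]
[-0.00340086  0.0045864   0.        ] 158.46726759780168
1
1
(np.float64(0.41465001307164906), np.float64(0.12091591948348682))
```

View pics/o.png

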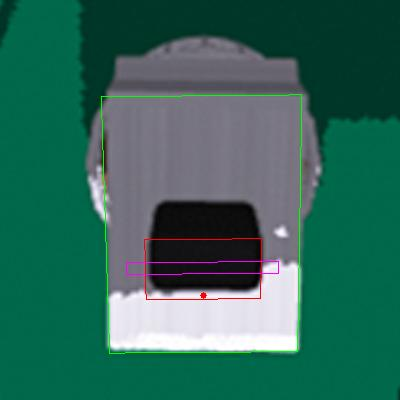

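```bash
python3 -m jog '[[[0.001,0.005,-0.02,0,0,0.005,0.7],[0,0,-0.04,0,0,0,0.7],[0,0,-0.04,0,0,0,0.7],[0,0,-0.012,0,0,0,0.7],[0,0,0,0,0,0,0.7],[0,0,0,0,0,0,0],[0,0,0,0,0,0,0],[0,0,0,0,0,0,0],[0,0,0,0,0,0,0],[0,0,0,0,0,0,0]]]' 40
python3 - <<'E'
from h import *
st()
E
```

```text
t: 16.0
eef_pos: [0.4151, 0.122, 0.1687]
ee_rot: [-3.141, -0.0, -0.378]
force: [-0.2, -0.3, 1.2]
width: 0.0261
t 16.00 pos [0.4151 0.122  0.1687] rot [-3.1412e+00 -2.0000e-04 -3.7850e-01] F [-0.21 -0.31  1.17] w 0.0261 q [ 0.75  0.03 -0.62  0.   -0.93  2.02]
```

```bash
python3 -m jog '[[[0,0,0.015,0,0,0,0],[0,0,0.03,0,0,0,0],[0,0,0.04,0,0,0,0],[0.03,-0.01,0,0,0,-0.08,0],[0.045,-0.015,0,0,0,-0.141,0],[0.045,-0.015,0,0,0,-0.141,0],[0.01,-0.03,0,0,0,-0.141,0],[0.004,-0.04,0,0,0,-0.141,0],[0.004,-0.04,0,0,0,-0.141,0],[0.003,-0.04,0,0,0,-0.141,0],[0.001,-0.04,0,0,0,-0.141,0],[0,-0.03,0,0,0,-0.141,0],[0,-0.02,0,0,0,-0.062,0],[0,0,0,0,0,0,0],[0,0,0,0,0,0,0]]]' 40
python3 - <<'E'
from h import *
st()
im,K,V=cam("wrist"); np.savez("w9.npz",K=K,V=V);cv2.imwrite("pics/w9.png",im)
im,K,V=cam("side"); cv2.imwrite("pics/s9.png",cv2.resize(im[120:280,240:450],(788,600),interpolation=cv2.INTER_CUBIC))
E
```

```text
t: 17.88
eef_pos: [0.5569, -0.1576, 0.2533]
ee_rot: [3.141, 0.0, -1.647]
force: [0.3, -0.7, -2.9]
width: 0.0257
t 17.88 pos [ 0.5569 -0.1576  0.2533] rot [ 3.1412e+00  2.0000e-04 -1.6470e+00] F [ 0.26 -0.71 -2.95] w 0.0257 q [ 0.06  0.2  -0.2  -0.   -1.17  1.43]
```

View pics/s9.png

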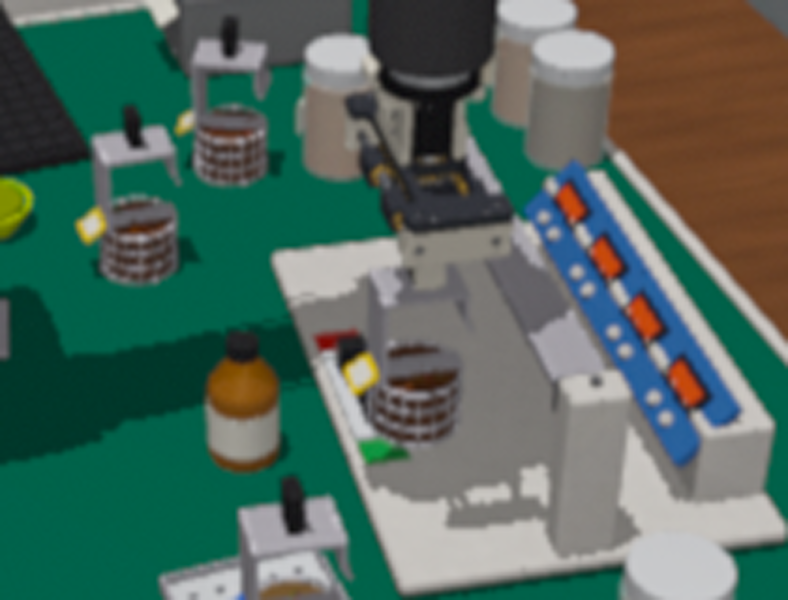

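View pics/w9.png

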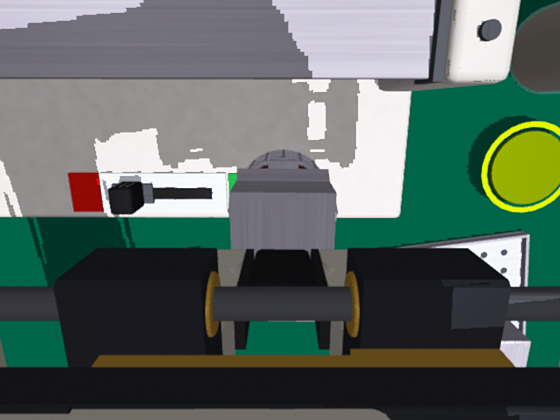

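Run:
```python
from h import *
y=np.radians(-4.5);ex=np.array([np.cos(y),np.sin(y)]);ey=np.array([-ex[1],ex[0]]);c=np.array([.677,-.049])
def bf(p): return np.round([(p[:2]-c)@ex,(p[:2]-c)@ey],4)
for n,pts in (("w1",((10,61),(370,61))),("w2",((100,64),(400,63))),("w9",((50,78),(400,78))),):
    d=np.load(n+".npz");K,V=d["K"],d["V"]
    for q in pts: print(n,bf(ray(q,K,V,.156)),bf(ray(q,K,V,.166)))
d=np.load("w3.npz");K,V=d["K"],d["V"]
for q in ((50,233),(200,233),(400,234)): print("w3 front top",bf(ray(q,K,V,.166)))
for q in ((50,172),(200,172),(350,172)): print("w3 back",bf(ray(q,K,V,.156)),bf(ray(q,K,V,.166)))
```

```text
w1 [-0.0253  0.1257] [-0.0263  0.1189]
w1 [-0.0262 -0.0803] [-0.0271 -0.0781]
w2 [-0.026   0.1471] [-0.027   0.1425]
w2 [-0.0248 -0.0359] [-0.0259 -0.033 ]
w9 [-0.0255  0.0189] [-0.0261  0.013 ]
w9 [-0.0252 -0.1862] [-0.0258 -0.1832]
w3 front top [-0.0247  0.059 ]
w3 front top [-0.0248 -0.0478]
w3 front top [-0.0256 -0.1904]
w3 back [0.0174 0.0577] [0.0192 0.0514]
w3 back [ 0.0173 -0.0483] [ 0.0192 -0.0505]
w3 back [ 0.0173 -0.1543] [ 0.0192 -0.1525]
```

```bash
python3 -m jog '[[[0.01,-0.001,0,0,0,0,0],[0.025,-0.0025,0,0,0,0,0],[0.03,-0.003,0,0,0,0,0],[0.025,-0.0025,0,0,0,0,0],[0.012,-0.001,0,0,0,0,0],[0.006,-0.0005,0,0,0,-0.001,0],[0,0,0,0,0,0,0],[0,0,0,0,0,0,0]]]' 40
python3 - <<'E'
from h import *
st()
im,K,V=cam("side"); cv2.imwrite("pics/s10.png",cv2.resize(im[120:280,240:450],(788,600),interpolation=cv2.INTER_CUBIC))
E
```

```text
t: 18.98
eef_pos: [0.6645, -0.1686, 0.2539]
ee_rot: [-3.141, 0.0, -1.65]
force: [-0.4, -0.0, -1.2]
width: 0.0257
t 18.98 pos [ 0.6645 -0.1686  0.2539] rot [-3.1414e+00  1.0000e-04 -1.6495e+00] F [-0.38 -0.01 -1.2 ] w 0.0257 q [ 0.04  0.37  0.04 -0.   -1.24  1.46]
```

View pics/s10.png

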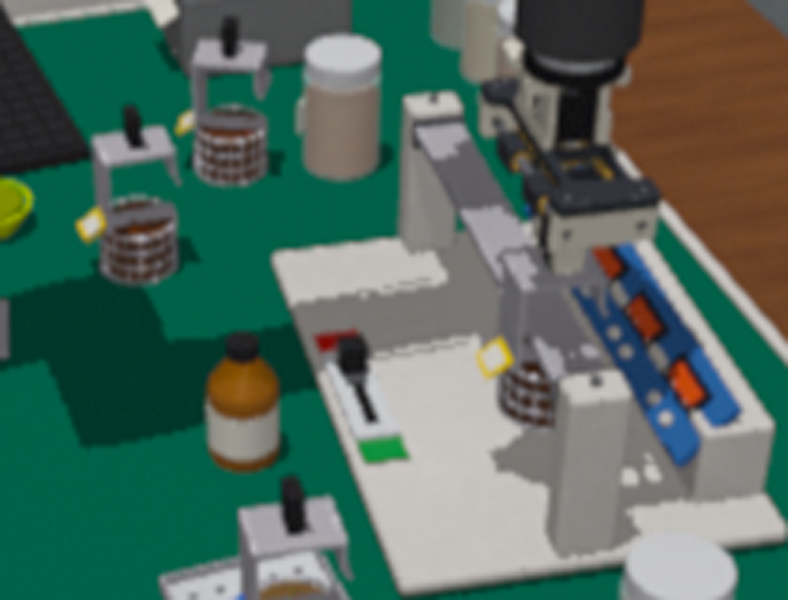

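```bash
python3 -m jog '[[[0,0,-0.015,0,0,0,0],[0,0,-0.018,0,0,0,0],[0,0,-0.01,0,0,0,0],[0,0,-0.003,0,0,0,0],[0,0,-0.002,0,0,0,0],[0,0,0,0,0,0,0]]]' 40
python3 - <<'E'
from h import *
st()
E
```

```text
t: 19.77
eef_pos: [0.6652, -0.1687, 0.2058]
ee_rot: [-3.141, -0.0, -1.65]
force: [-0.3, -0.4, -1.6]
width: 0.0257
t 19.77 pos [ 0.6652 -0.1687  0.2058] rot [-3.1411e+00 -1.0000e-04 -1.6495e+00] F [-0.31 -0.37 -1.63] w 0.0257 q [ 0.04  0.41 -0.02  0.   -1.14  1.46]
```

```bash
python3 -m jog '[[[0,0,-0.0015,0,0,0,0],[0,0,-0.001,0,0,0,0],[0,0,0,0,0,0,0]]]' 40
python3 - <<'E'
from h import *
st()
E
```

```text
t: 20.15
eef_pos: [0.6654, -0.1687, 0.2047]
ee_rot: [-3.14, -0.0, -1.649]
force: [-1.7, 0.7, 5.3]
width: 0.0258
t 20.15 pos [ 0.6654 -0.1687  0.2047] rot [-3.1397e+00 -3.0000e-04 -1.6492e+00] F [-1.66  0.71  5.31] w 0.0258 q [ 0.04  0.41 -0.03  0.   -1.14  1.46]
```

```bash
python3 -m jog '[[[0,0,0.0005,0,0,0,0.5],[0,0,0,0,0,0,0.5],[0,0,0,0,0,0,0.5],[0,0,0,0,0,0,0.5],[0,0,0.02,0,0,0,0.5],[0,0,0.04,0,0,0,0.5],[0,0,0.03,0,0,0,0.5],[0,0,0,0,0,0,0.5]]]' 40
python3 - <<'E'
from h import *
st()
im,K,V=cam("side"); cv2.imwrite("pics/s11.png",cv2.resize(im[120:280,240:450],(788,600),interpolation=cv2.INTER_CUBIC))
im,K,V=cam("wrist"); cv2.imwrite("pics/w11.png",im)
E
```

```text
t: 21.15
eef_pos: [0.6662, -0.1689, 0.2968]
ee_rot: [-3.136, -0.0, -1.649]
force: [-0.4, -0.1, -0.3]
width: 0.0439
t 21.15 pos [ 0.6662 -0.1689  0.2968] rot [-3.1364e+00 -2.0000e-04 -1.6494e+00] F [-0.43 -0.06 -0.28] w 0.0439 q [ 0.03  0.35  0.11  0.   -1.32  1.46]
```

View pics/s11.png

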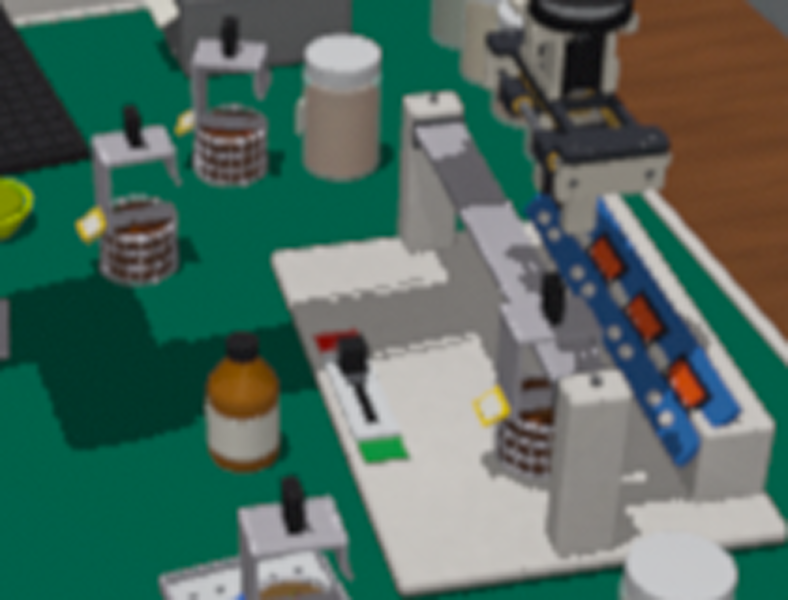

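View pics/w11.png

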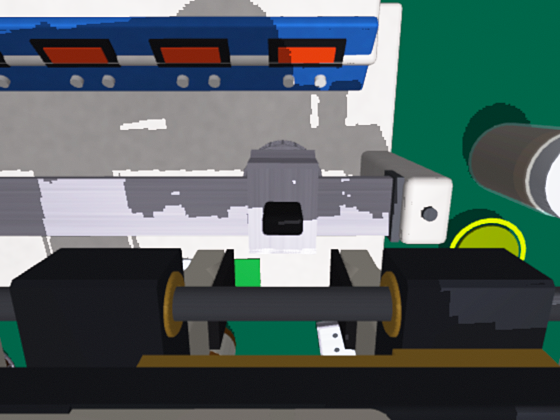

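```bash
python3 -m jog '[[[-0.025,0.042,-0.001,0,0,0,0.7],[-0.025,0.042,-0.001,0,0,0.007,0.7],[-0.025,0.042,-0.002,0,0,0.007,0.7],[-0.025,0.042,-0.002,0,0,0.007,0.7],[-0.025,0.042,-0.002,0,0,0.007,0.7],[-0.025,0.042,-0.002,0,0,0.007,0.7],[-0.025,0.042,-0.002,0,0,0.007,0.7],[-0.025,0.042,-0.002,0,0,0.007,0.7],[-0.025,0.042,-0.002,0,0,0.007,0.7],[-0.021,0.042,-0.002,0,0,0.007,0.7],[0,0,0,0,0,0,0.7],[0,0,0,0,0,0,0.7]]]' 40
python3 - <<'E'
from h import *
st()
im,K,V=cam("wrist"); np.savez("w12.npz",K=K,V=V);cv2.imwrite("pics/w12.png",im)
cv2.imwrite("pics/w12o.png",overlay(im.copy(),K,V,(.420,.252),np.radians(-0.7)))
E
```

```text
t: 22.75
eef_pos: [0.4186, 0.2511, 0.2747]
ee_rot: [3.141, -0.001, -1.586]
force: [-0.7, -0.4, 0.4]
width: 0.0614
t 22.75 pos [0.4186 0.2511 0.2747] rot [ 3.1405e+00 -1.3000e-03 -1.5858e+00] F [-0.7  -0.41  0.41] w 0.0614 q [ 0.94  0.03 -0.35 -0.   -1.19  0.61]
```

View pics/w12o.png

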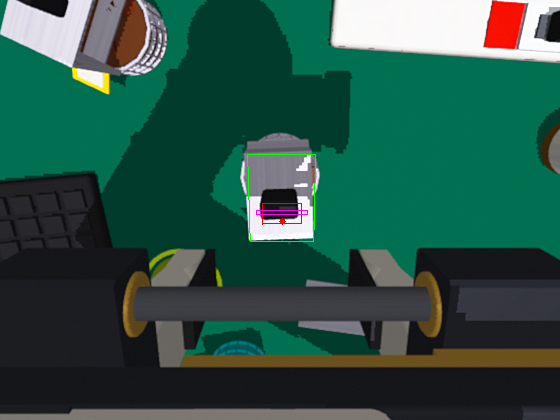

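Run:
```python
from h import *
d=np.load("w12.npz");K,V=d["K"],d["V"]; im=cv2.imread("pics/w12.png")
cv2.imwrite("pics/o.png",overlay(im,K,V,(.422,.2525),np.radians(0.5),0,4)[480:1000,900:1340])
```

```text
(no output)
```

View pics/o.png

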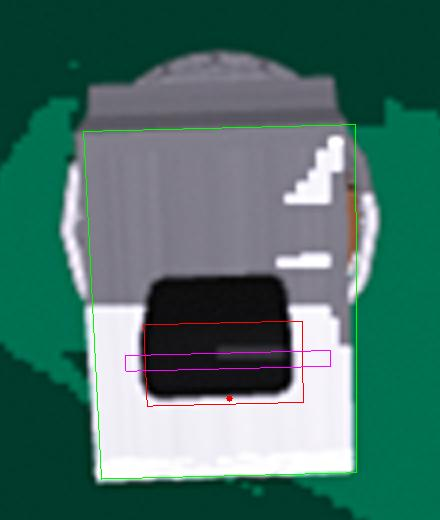

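```bash
python3 -m jog '[[[0.004,0.0025,-0.015,0,0,0.027,0.7],[0,0,-0.04,0,0,0,0.7],[0,0,-0.04,0,0,0,0.7],[0,0,-0.012,0,0,0,0.7],[0,0,0,0,0,0,0.7],[0,0,0,0,0,0,0],[0,0,0,0,0,0,0],[0,0,0,0,0,0,0],[0,0,0,0,0,0,0],[0,0,0,0,0,0,0]]]' 40
python3 - <<'E'
from h import *
st()
E
```

```text
t: 24.05
eef_pos: [0.4231, 0.2539, 0.1688]
ee_rot: [-3.141, 0.0, -1.559]
force: [-0.7, -0.4, 1.6]
width: 0.0259
t 24.05 pos [0.4231 0.2539 0.1688] rot [-3.1413e+00  3.0000e-04 -1.5594e+00] F [-0.74 -0.42  1.57] w 0.0259 q [ 0.94  0.13 -0.5   0.   -0.94  0.64]
```

```bash
python3 -m jog '[[[0,0,0.015,0,0,0,0],[0,0,0.03,0,0,0,0],[0,0,0.04,0,0,0,0],[0.01,-0.02,0,0,0,-0.015,0],[0.02,-0.042,0,0,0,-0.015,0],[0.022,-0.045,0,0,0,-0.015,0],[0.022,-0.045,0,0,0,-0.015,0],[0.022,-0.045,0,0,0,-0.015,0],[0.022,-0.045,0,0,0,-0.015,0],[0.016,-0.035,0,0,0,0,0],[0.007,-0.017,0,0,0,0,0],[0,0,0,0,0,0,0],[0,0,0,0,0,0,0]]]' 40
python3 - <<'E'
from h import *
st()
im,K,V=cam("side"); cv2.imwrite("pics/s13.png",cv2.resize(im[120:280,240:450],(788,600),interpolation=cv2.INTER_CUBIC))
E
```

```text
t: 25.68
eef_pos: [0.5637, -0.0395, 0.2537]
ee_rot: [3.141, 0.0, -1.649]
force: [-0.6, -0.3, -3.0]
width: 0.0256
t 25.68 pos [ 0.5637 -0.0395  0.2537] rot [ 3.1414e+00  3.0000e-04 -1.6494e+00] F [-0.59 -0.35 -3.03] w 0.0256 q [ 0.28  0.18 -0.23 -0.   -1.16  1.22]
```

View pics/s13.png

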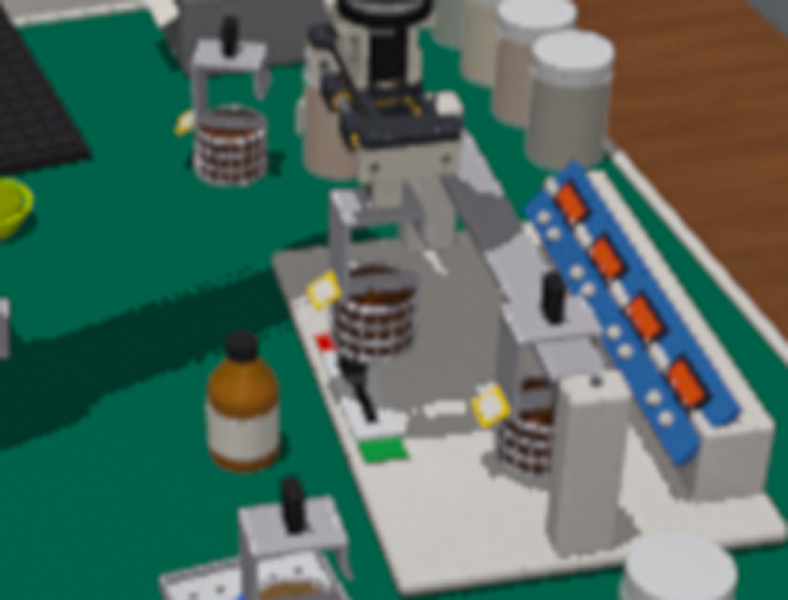

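```bash
python3 -m jog '[[[0.01,-0.001,0,0,0,0,0],[0.025,-0.002,0,0,0,0,0],[0.03,-0.0025,0,0,0,0,0],[0.025,-0.002,0,0,0,0,0],[0.014,-0.001,0,0,0,0,0],[0.006,-0.0005,0,0,0,0,0],[0,0,0,0,0,0,0],[0,0,0,0,0,0,0]]]' 40
python3 - <<'E'
from h import *
st()
im,K,V=cam("wrist"); cv2.imwrite("pics/w14.png",im)
im,K,V=cam("side"); cv2.imwrite("pics/s14.png",cv2.resize(im[120:280,240:450],(788,600),interpolation=cv2.INTER_CUBIC))
E
```

```text
t: 26.72
eef_pos: [0.6734, -0.049, 0.2539]
ee_rot: [-3.141, 0.0, -1.649]
force: [-0.4, -0.4, -2.2]
width: 0.0259
t 26.73 pos [ 0.6734 -0.049   0.2539] rot [-3.1415e+00  2.0000e-04 -1.6494e+00] F [-0.41 -0.37 -2.22] w 0.0259 q [ 0.22  0.36  0.02 -0.   -1.23  1.28]
```

View pics/s14.png

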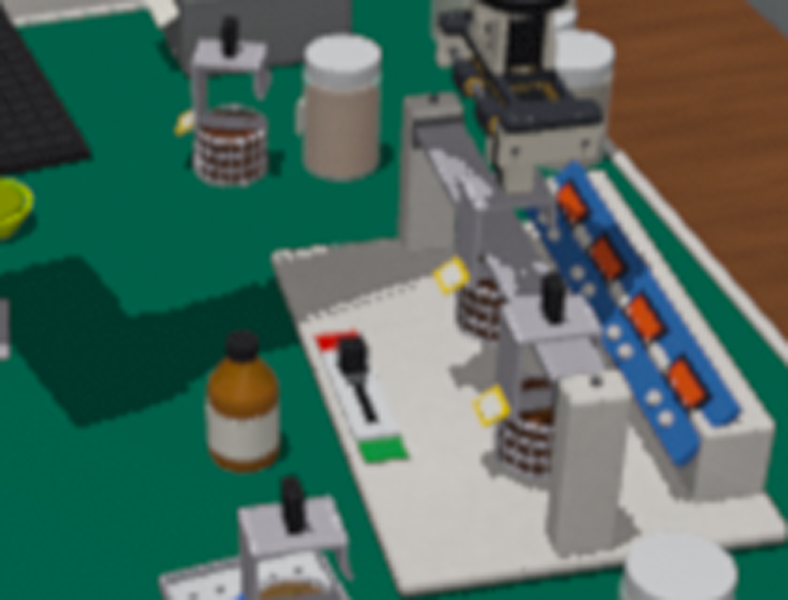

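```bash
python3 -m jog '[[[0,0,-0.015,0,0,0,0],[0,0,-0.018,0,0,0,0],[0,0,-0.01,0,0,0,0],[0,0,-0.003,0,0,0,0],[0,0,-0.002,0,0,0,0],[0,0,-0.001,0,0,0,0],[0,0,-0.001,0,0,0,0],[0,0,0,0,0,0,0]]]' 40
python3 - <<'E'
from h import *
st()
E
```

```text
t: 27.82
eef_pos: [0.6743, -0.0492, 0.2049]
ee_rot: [-3.14, 0.0, -1.649]
force: [-2.9, 0.3, 4.4]
width: 0.026
t 27.82 pos [ 0.6743 -0.0492  0.2049] rot [-3.1400e+00  1.0000e-04 -1.6493e+00] F [-2.95  0.33  4.41] w 0.0260 q [ 0.22  0.39 -0.05  0.   -1.13  1.28]
```

```bash
python3 -m jog '[[[0,0,0.0005,0,0,0,0.5],[0,0,0,0,0,0,0.5],[0,0,0,0,0,0,0.5],[0,0,0,0,0,0,0.5],[0,0,0.02,0,0,0,0.5],[0,0,0.04,0,0,0,0.5],[0,0,0.03,0,0,0,0.5],[0,0,0,0,0,0,0.5]]]' 40
python3 - <<'E'
from h import *
st()
im,K,V=cam("wrist"); cv2.imwrite("pics/w15.png",im)
im,K,V=cam("side"); cv2.imwrite("pics/s15.png",cv2.resize(im[120:280,240:450],(788,600),interpolation=cv2.INTER_CUBIC))
im,K,V=cam("top"); cv2.imwrite("pics/t15.png",cv2.resize(im[75:275,130:430],(800,533),interpolation=cv2.INTER_CUBIC))
E
```

```text
t: 28.82
eef_pos: [0.6752, -0.0492, 0.2973]
ee_rot: [-3.136, 0.001, -1.649]
force: [0.3, 0.3, -2.0]
width: 0.0437
t 28.82 pos [ 0.6752 -0.0492  0.2973] rot [-3.1363e+00  8.0000e-04 -1.6494e+00] F [ 0.3   0.28 -1.96] w 0.0437 q [ 0.21  0.34  0.08  0.   -1.31  1.28]
```

View pics/s15.png

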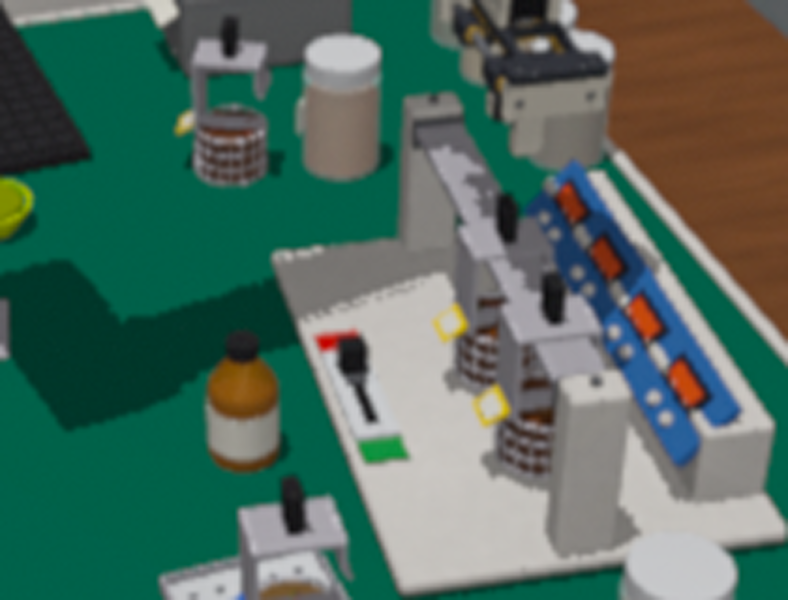

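View pics/t15.png

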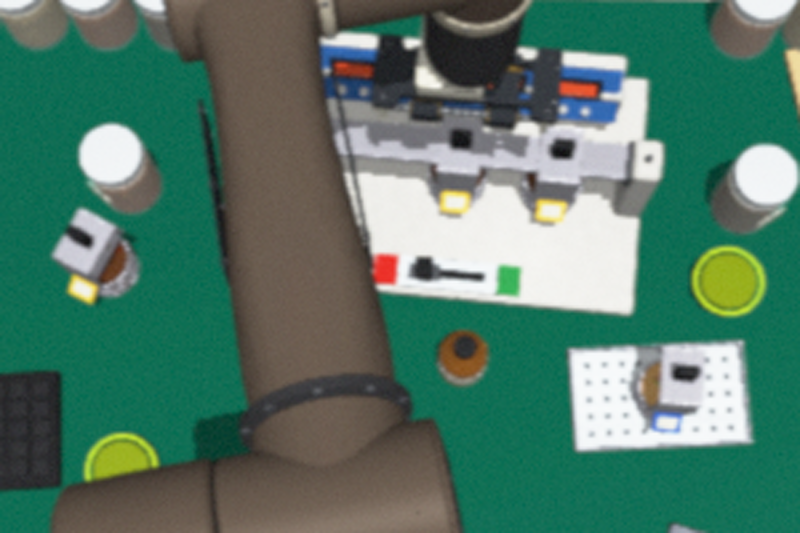

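```bash
python3 -m jog '[[[-0.012,0.045,-0.002,0,0,-0.055,0.7],[-0.012,0.045,-0.002,0,0,-0.055,0.7],[-0.012,0.045,-0.002,0,0,-0.055,0.7],[-0.012,0.045,-0.002,0,0,-0.055,0.7],[-0.012,0.045,-0.002,0,0,-0.055,0.7],[-0.012,0.045,-0.002,0,0,-0.055,0.7],[-0.012,0.045,-0.002,0,0,-0.055,0.7],[-0.012,0.045,-0.002,0,0,-0.055,0.7],[-0.012,0.045,-0.002,0,0,-0.055,0.7],[-0.012,0.043,-0.002,0,0,-0.055,0.7],[0,0,0,0,0,0,0.7],[0,0,0,0,0,0,0.7]]]' 40
python3 - <<'E'
from h import *
st()
im,K,V=cam("wrist"); np.savez("w16.npz",K=K,V=V);cv2.imwrite("pics/w16.png",im)
cv2.imwrite("pics/w16o.png",overlay(im.copy(),K,V,(.555,.399),np.radians(-36)))
E
```

```text
t: 30.48
eef_pos: [0.5536, 0.3987, 0.2728]
ee_rot: [3.141, -0.002, -2.199]
force: [0.6, -0.3, -0.1]
width: 0.0614
t 30.48 pos [0.5536 0.3987 0.2728] rot [ 3.1414e+00 -2.2000e-03 -2.1987e+00] F [ 0.62 -0.33 -0.12] w 0.0614 q [ 0.91  0.36  0.06 -0.   -1.28  0.03]
```

View pics/w16o.png

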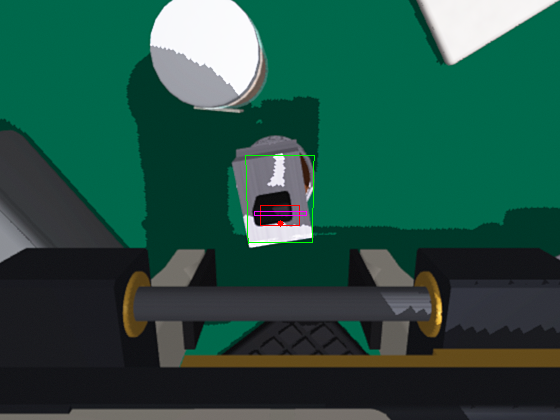

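Run:
```python
from h import *
d=np.load("w16.npz");K,V=d["K"],d["V"]; im=cv2.imread("pics/w16.png")
b=ray((248,247),K,V,.134);c=ray((312.5,237),K,V,.134);yw=np.arctan2(*(b-c)[1::-1])-np.pi/2
print(np.degrees(yw),np.linalg.norm(b-c)); cc=(b+c)[:2]/2+.034*np.array([np.cos(yw),np.sin(yw)]);print(cc)
cv2.imwrite("pics/o.png",overlay(im,K,V,cc,yw,0,4)[480:1020,880:1340])
```

```text
-26.711473126096056 0.05104894279794893
[0.55794501 0.40322048]
```

View pics/o.png

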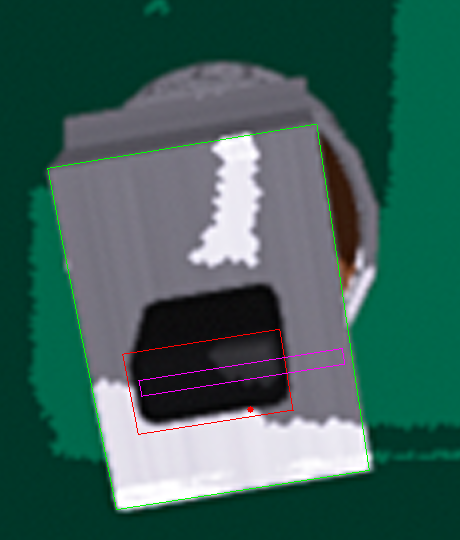

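```bash
python3 -m jog '[[[0.003,0.002,-0.004,0,0,0.081,0.7],[0.002,0.0013,-0.01,0,0,0.081,0.7],[0,0,-0.04,0,0,0,0.7],[0,0,-0.04,0,0,0,0.7],[0,0,-0.011,0,0,0,0.7],[0,0,0,0,0,0,0.7],[0,0,0,0,0,0,0],[0,0,0,0,0,0,0],[0,0,0,0,0,0,0],[0,0,0,0,0,0,0],[0,0,0,0,0,0,0]]]' 40
python3 - <<'E'
from h import *
st()
E
```

```text
t: 31.9
eef_pos: [0.5591, 0.4023, 0.1694]
ee_rot: [-3.141, 0.001, -2.037]
force: [-0.4, 0.7, 2.0]
width: 0.0257
t 31.90 pos [0.5591 0.4023 0.1694] rot [-3.1413e+00  6.0000e-04 -2.0374e+00] F [-0.41  0.68  1.96] w 0.0257 q [ 0.91  0.44 -0.06  0.   -1.07  0.2 ]
```

Run:
```python
from h import *
d=np.load("w16.npz");K,V=d["K"],d["V"]
print(ray((206,52),K,V,.13))
```

```text
[0.66931754 0.37832453 0.13      ]
```

```bash
python3 -m jog '[[[0,0,0.015,0,0,0,0],[0,0,0.03,0,0,0,0],[0,0,0.04,0,0,0,0],[-0.01,-0.02,0,0,0,0,0],[-0.01,-0.04,0,0,0,0.0485,0],[0,-0.045,0,0,0,0.0485,0],[0,-0.045,0,0,0,0.0485,0],[0.01,-0.045,0,0,0,0.0485,0],[0.01,-0.045,0,0,0,0.0485,0],[0.01,-0.04,0,0,0,0.0485,0],[0.005,-0.028,0,0,0,0.0485,0],[0,-0.015,0,0,0,0.0485,0],[0,0,0,0,0,0,0],[0,0,0,0,0,0,0]]]' 40
python3 - <<'E'
from h import *
st()
im,K,V=cam("side"); cv2.imwrite("pics/s17.png",cv2.resize(im[120:280,240:450],(788,600),interpolation=cv2.INTER_CUBIC))
E
```

```text
t: 33.65
eef_pos: [0.574, 0.0795, 0.2545]
ee_rot: [-3.141, 0.0, -1.65]
force: [0.2, -0.1, -1.7]
width: 0.026
t 33.65 pos [0.574  0.0795 0.2545] rot [-3.1412e+00  3.0000e-04 -1.6505e+00] F [ 0.19 -0.08 -1.67] w 0.0260 q [ 0.47  0.2  -0.2  -0.   -1.17  1.02]
```

View pics/s17.png

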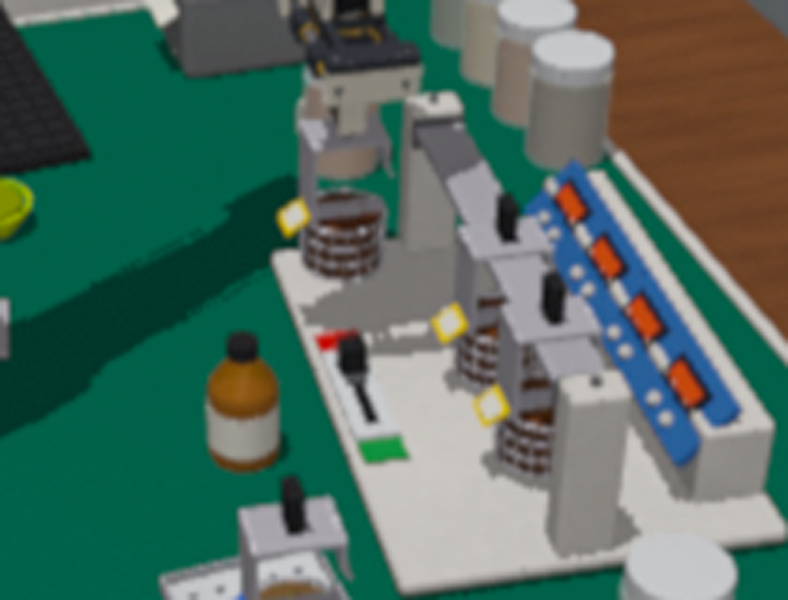

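```bash
python3 -m jog '[[[0.01,-0.001,0,0,0,0,0],[0.025,-0.002,0,0,0,0,0],[0.03,-0.0025,0,0,0,0,0],[0.025,-0.002,0,0,0,0,0],[0.014,-0.001,0,0,0,0,0],[0.006,-0.0005,0,0,0,0,0],[0,0,0,0,0,0,0],[0,0,0,0,0,0,0]]]' 40
python3 - <<'E'
from h import *
st()
im,K,V=cam("side"); cv2.imwrite("pics/s18.png",cv2.resize(im[120:280,240:450],(788,600),interpolation=cv2.INTER_CUBIC))
E
```

```text
t: 34.7
eef_pos: [0.6835, 0.0703, 0.2544]
ee_rot: [-3.141, 0.0, -1.649]
force: [-0.3, -0.1, -1.9]
width: 0.0257
t 34.70 pos [0.6835 0.0703 0.2544] rot [-3.1415e+00  2.0000e-04 -1.6494e+00] F [-0.32 -0.09 -1.86] w 0.0257 q [ 0.39  0.38  0.05 -0.   -1.24  1.11]
```

View pics/s18.png

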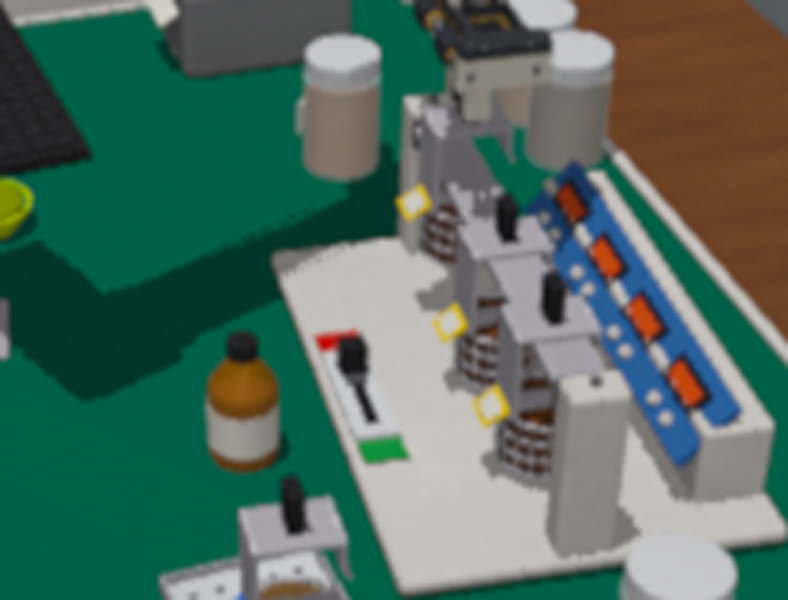

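```bash
python3 -m jog '[[[0,0,-0.015,0,0,0,0],[0,0,-0.018,0,0,0,0],[0,0,-0.01,0,0,0,0],[0,0,-0.003,0,0,0,0],[0,0,-0.002,0,0,0,0],[0,0,-0.001,0,0,0,0],[0,0,-0.001,0,0,0,0],[0,0,0,0,0,0,0]]]' 40
python3 - <<'E'
from h import *
st()
E
```

```text
t: 35.75
eef_pos: [0.6843, 0.0702, 0.2054]
ee_rot: [-3.14, 0.0, -1.649]
force: [-3.2, 0.7, 4.8]
width: 0.0255
t 35.75 pos [0.6843 0.0702 0.2054] rot [-3.1401e+00  3.0000e-04 -1.6493e+00] F [-3.19  0.65  4.75] w 0.0255 q [ 0.39  0.41 -0.02  0.   -1.14  1.11]
```

```bash
python3 -m jog '[[[0,0,0.0005,0,0,0,0.5],[0,0,0,0,0,0,0.5],[0,0,0,0,0,0,0.5],[0,0,0,0,0,0,0.5],[0,0,0.02,0,0,0,0.5],[0,0,0.04,0,0,0,0.5],[0,0,0.03,0,0,0,0.5],[-0.03,-0.02,0,0,0,0,0.6],[-0.05,-0.03,0,0,0,0,0.6],[-0.045,-0.03,0,0,0,0,0.6],[0,0,0,0,0,0,0.6],[0,0,0,0,0,0,0.6]]]' 30
python3 - <<'E'
from h import *
st()
im,K,V=cam("side"); cv2.imwrite("pics/s19.png",cv2.resize(im[120:280,240:450],(788,600),interpolation=cv2.INTER_CUBIC))
im,K,V=cam("top"); cv2.imwrite("pics/t19.png",cv2.resize(im[75:275,130:430],(800,533),interpolation=cv2.INTER_CUBIC))
im,K,V=cam("wrist"); np.savez("w19.npz",K=K,V=V);cv2.imwrite("pics/w19.png",im)
E
```

```text
t: 37.25
eef_pos: [0.5592, -0.0099, 0.2952]
ee_rot: [-3.14, 0.0, -1.65]
force: [0.5, 0.7, 0.6]
width: 0.053
t 37.25 pos [ 0.5592 -0.0099  0.2952] rot [-3.1403e+00  5.0000e-04 -1.6498e+00] F [0.49 0.69 0.59] w 0.0530 q [ 0.33  0.14 -0.18  0.   -1.25  1.16]
```

View pics/s19.png

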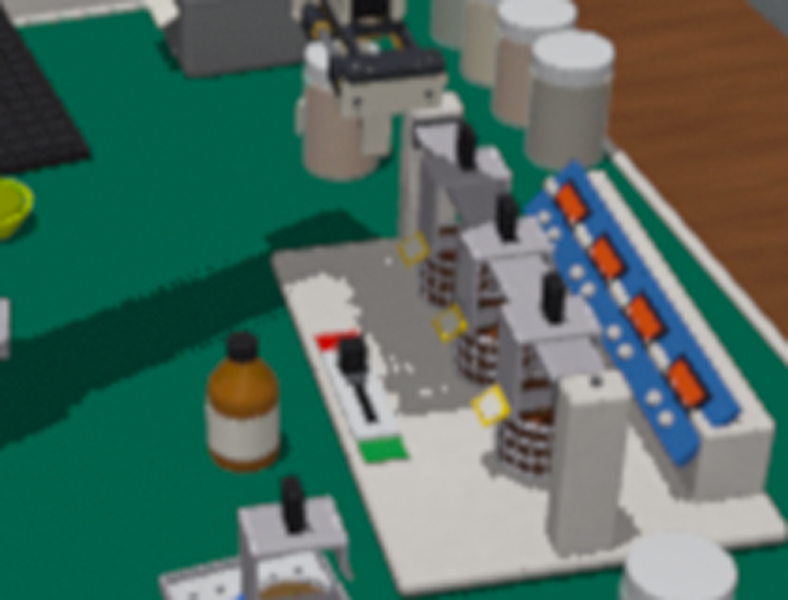

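View pics/w19.png

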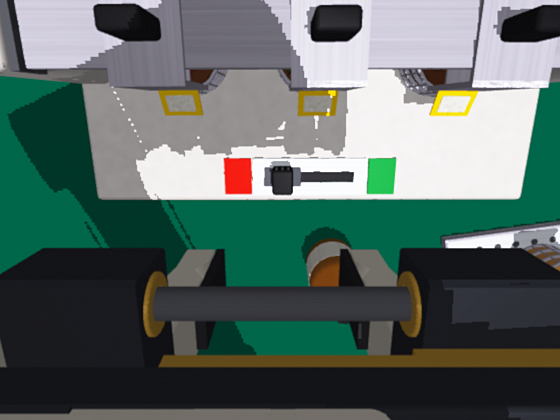

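View pics/t19.png

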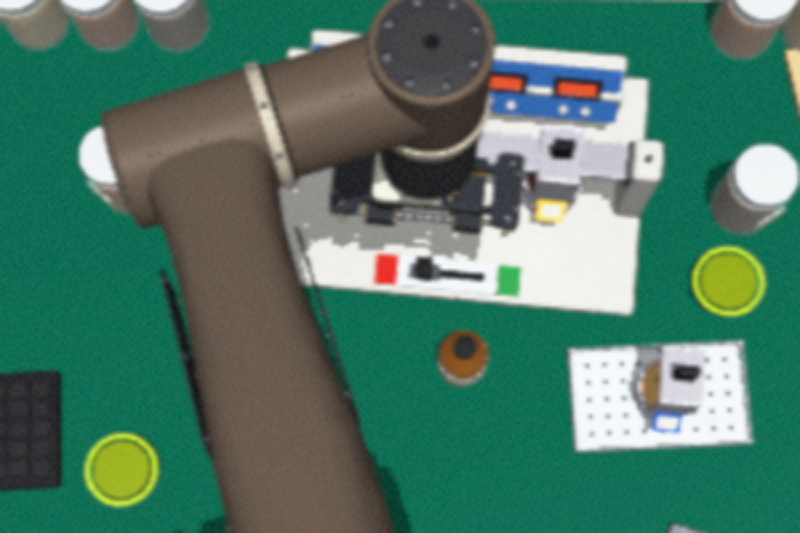

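```bash
python3 -m jog '[[[0,0.001,-0.045,0,0,0,0.6],[-0.001,0,-0.045,0,0,0,0.6],[0,0,-0.045,0,0,0,0.6],[0,0,-0.045,0,0,0,0.6],[0,0,-0.035,0,0,0,0.6],[0,0,-0.02,0,0,0,0.6],[0,0,0,0,0,0,0.6],[0,0,0,0,0,0,0.6]]]' 30
python3 - <<'E'
from h import *
st()
im,K,V=cam("side"); cv2.imwrite("pics/s20.png",cv2.resize(im[120:280,240:450],(788,600),interpolation=cv2.INTER_CUBIC))
a=cv2.imread("pics/s19.png").astype(int);b=cv2.imread("pics/s20.png").astype(int)
d=np.abs(a-b).max(2)[130:490,410:620]; print("diff near baskets >40:",(d>40).sum())
E
```

```text
t: 38.4
eef_pos: [0.5588, -0.0085, 0.06]
ee_rot: [-3.141, -0.0, -1.649]
force: [-0.4, 0.9, 0.0]
width: 0.0529
t 38.40 pos [ 0.5588 -0.0085  0.06  ] rot [-3.1411e+00 -1.0000e-04 -1.6490e+00] F [-0.39  0.91  0.05] w 0.0529 q [ 0.34  0.37 -0.48  0.   -0.73  1.16]
diff near baskets >40: 6180
```

View pics/s20.png

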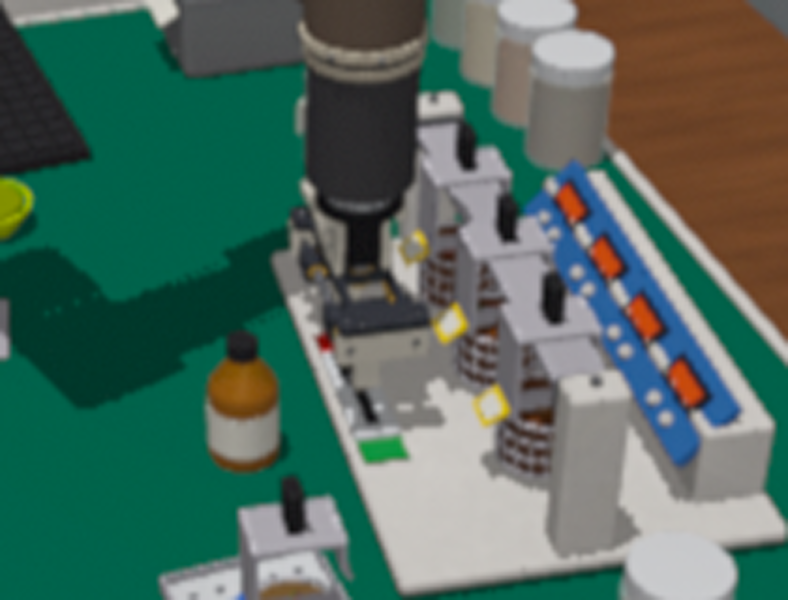

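```bash
python3 -m jog '[[[0,0,0,0,0,0,0],[0,0,0,0,0,0,0],[0,0,0,0,0,0,0],[0,0,0,0,0,0,0],[0,0,0,0,0,0,0],[0,0,0,0,0,0,0]]]' 30
python3 - <<'E'
from h import *
st()
im,K,V=cam("side"); cv2.imwrite("pics/s21.png",cv2.resize(im[120:280,240:450],(788,600),interpolation=cv2.INTER_CUBIC))
a=cv2.imread("pics/s20.png").astype(int);b=cv2.imread("pics/s21.png").astype(int)
d=np.abs(a-b).max(2)[130:490,440:620]; print("diff near baskets >25:",(d>25).sum(),d.max())
E
```

```text
t: 39.2
eef_pos: [0.558, -0.0094, 0.0599]
ee_rot: [-3.141, -0.001, -1.649]
force: [0.1, -6.0, 4.4]
width: 0.0218
t 39.20 pos [ 0.558  -0.0094  0.0599] rot [-3.1415e+00 -6.0000e-04 -1.6495e+00] F [ 0.12 -6.    4.39] w 0.0218 q [ 0.33  0.37 -0.48  0.   -0.72  1.16]
diff near baskets >25: 3 26
```

```bash
python3 -m jog '[[[-0.0005,-0.008,0,0,0,0,0],[-0.0008,-0.01,0,0,0,0,0],[-0.0008,-0.01,0,0,0,0,0],[-0.0008,-0.01,0,0,0,0,0],[-0.0008,-0.01,0,0,0,0,0],[-0.0006,-0.008,0,0,0,0,0],[-0.0003,-0.004,0,0,0,0,0],[-0.0002,-0.002,0,0,0,0,0],[0,0,0,0,0,0,0]]]' 30
python3 - <<'E'
from h import *
st()
E
```

```text
t: 40.38
eef_pos: [0.5533, -0.0695, 0.0599]
ee_rot: [-3.141, 0.002, -1.65]
force: [-3.3, 7.2, 5.6]
width: 0.0221
t 40.38 pos [ 0.5533 -0.0695  0.0599] rot [-3.1408e+00  2.0000e-03 -1.6498e+00] F [-3.29  7.17  5.59] w 0.0221 q [ 0.22  0.37 -0.48 -0.   -0.72  1.27]
```

```bash
python3 -m jog '[[[0,-0.002,0,0,0,0,0],[0,-0.002,0,0,0,0,0],[0,0,0,0,0,0,0]]]' 30
python3 - <<'E'
from h import *
st()
E
```

```text
t: 40.75
eef_pos: [0.5535, -0.07, 0.0599]
ee_rot: [-3.14, 0.006, -1.65]
force: [-8.1, 31.2, 10.1]
width: 0.0218
t 40.75 pos [ 0.5535 -0.07    0.0599] rot [-3.14    0.006  -1.6499] F [-8.13 31.16 10.07] w 0.0218 q [ 0.22  0.37 -0.48 -0.01 -0.72  1.28]
```

```bash
python3 -m jog '[[[0,0.003,0,0,0,0,0],[0,0,0,0,0,0,0.6],[0,0,0,0,0,0,0.6],[0,0,0,0,0,0,0.6],[0,0,0.03,0,0,0,0.6],[0,0,0.05,0,0,0,0.6],[0,0,0.05,0,0,0,0.6],[0,0,0.05,0,0,0,0.6],[0,0,0.05,0,0,0,0.6],[-0.01,0,0,0,0,0,0.6],[-0.02,0,0,0,0,0,0.6],[0,0,0,0,0,0,0.6]]]' 30
python3 - <<'E'
from h import *
st()
im,K,V=cam("wrist"); np.savez("w22.npz",K=K,V=V);cv2.imwrite("pics/w22.png",im)
E
```

```text
t: 42.25
eef_pos: [0.5219, -0.0722, 0.2893]
ee_rot: [3.141, 0.0, -1.65]
force: [0.3, 0.1, 0.2]
width: 0.0525
t 42.25 pos [ 0.5219 -0.0722  0.2893] rot [ 3.1412e+00  3.0000e-04 -1.6501e+00] F [0.25 0.09 0.19] w 0.0525 q [ 0.23  0.09 -0.25 -0.   -1.23  1.26]
```

View pics/w22.png

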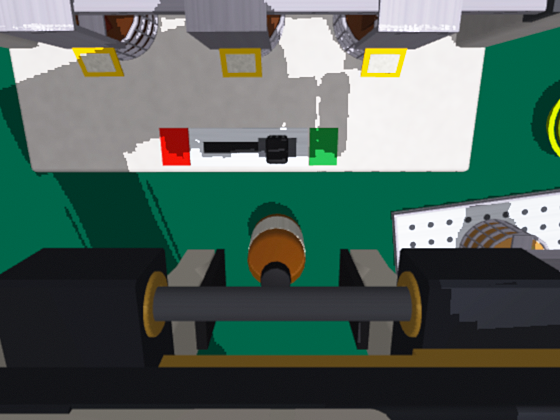

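```bash
python3 -m jog '[[[-0.02,0.045,0,0,0,0,0.6],[-0.01,0.05,0,0,0,0,0.6],[0,0.055,0,0,0,0,0.6],[0,0.055,0,0,0,0,0.6],[0,0.055,0,0,0,0,0.6],[-0.02,0.055,0,0,0,0,0.6],[-0.03,0.05,0,0,0,0,0.6],[-0.04,0.04,0,0,0,0,0.6],[0,0,0,0,0,0,0.6],[0,0,0,0,0,0,0.6]]]'
python3 - <<'E'
from h import *
st()
d=np.load("w22.npz");K,V=d["K"],d["V"]
a=ray((277,147),K,V,.06);r=ray((175,147),K,V,.024);q=ray((323,147),K,V,.024);u=(r-q)/np.linalg.norm(r-q);m=(r+q)/2
print(a,"grip along",(a-m)@u)
for n in ("side","top"):
    im,K,V=cam(n); cv2.imwrite(f"pics/{n}23.png",im)
    c=im[75:275,130:430] if n=="top" else im[120:280,240:450]
    cv2.imwrite(f"pics/{n}23c.png",cv2.resize(c,(800,533) if n=="top" else (788,600),interpolation=cv2.INTER_CUBIC))
E
```

```text
t: 43.55
eef_pos: [0.4033, 0.3334, 0.2891]
ee_rot: [3.141, -0.001, -1.649]
force: [0.2, -0.6, 0.1]
width: 0.0527
t 43.55 pos [0.4033 0.3334 0.2891] rot [ 3.1414e+00 -9.0000e-04 -1.6485e+00] F [ 0.2  -0.61  0.06] w 0.0527 q [ 1.07  0.08 -0.26  0.   -1.23  0.43]
[ 0.5527807  -0.06930503  0.06      ] grip along -0.030263279826925327
```

View pics/side23c.png

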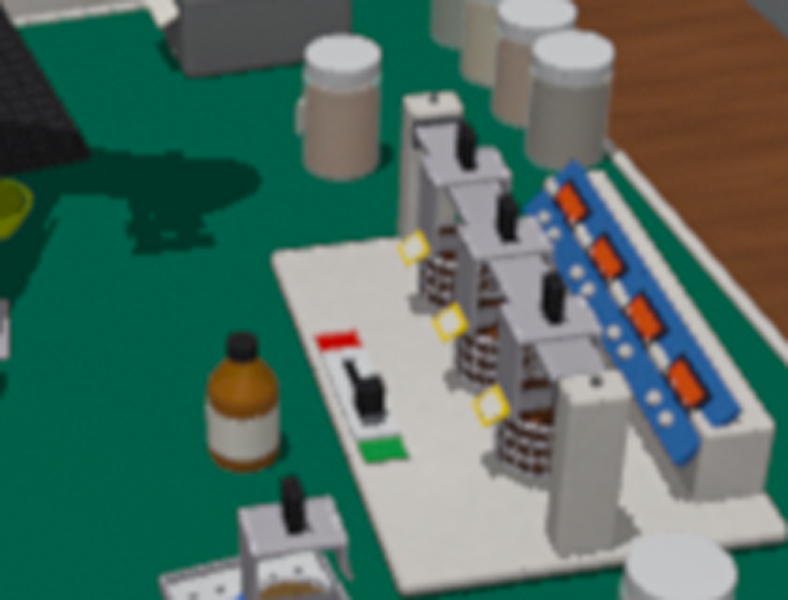

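View pics/top23c.png

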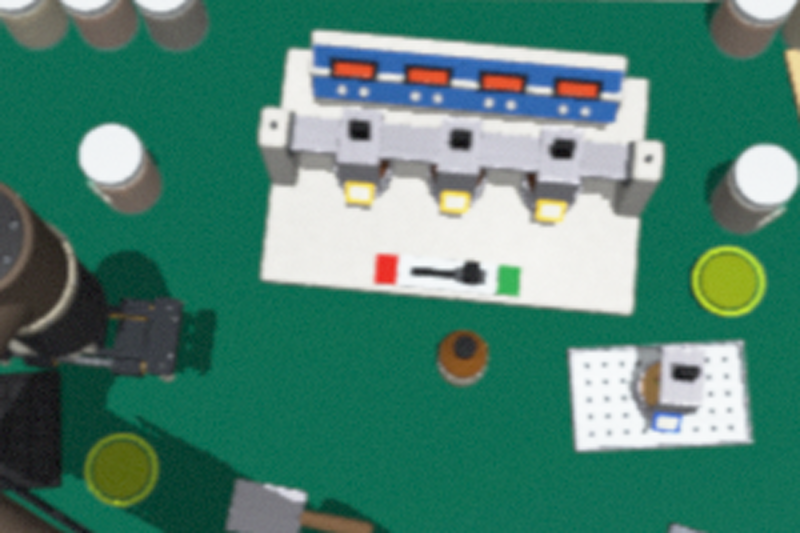

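View pics/side23.png

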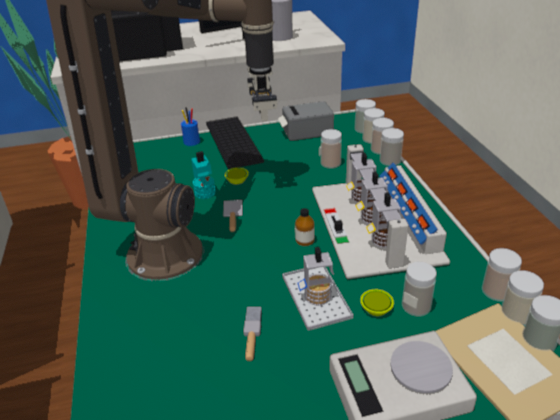

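```bash
python3 -c "
from station import job_done
print(job_done())"
```

```text
the job is handed in; nothing more can be done
None
```

The samples are changed and the job is handed in, finished at about 44 s of the 210 s.

- **Lock out:** I slid it to the red end stop before touching any basket. The camera put the grip 30 mm to the red side of centre.
- **Dried basket:** There was one, at top (336,129). It now stands upright inside the cooling tray.
- **Fresh baskets:** There were three, and I hung them by their hooks at about -120, 0 and +120 mm along the beam. Their labels face the robot's side, with roughly 44 mm between them.
- **Lock back:** The side pictures showed the baskets still, so I slid the lock back to the green end stop. The grip then measured 30 mm to the green side of centre.

I checked the last side and top pictures by eye. The three fresh baskets hang level and apart, and the dried one is in the tray. The bottle, jars, dishes and turquoise look-alike look where they were, and the gripper is clear of everything.

Three readings disagreed slightly:
- **Beam position:** The beam measured about 3 mm nearer the robot than my first estimate from the top view, so I corrected for that.
- **Third basket's turn:** It was turned about 9° differently from that first estimate. The wrist camera gave the angle I used.
- **Stillness check:** The first before-and-after comparison of the hanging baskets showed differences, which I put down to the arm's moving shadow. With the arm standing still, the repeat showed practically none.

I saw no sign of a basket being knocked aside during the run.

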